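# Pack the foiling tray and park it under the bench riser

### The job

Pack the blue tray for the next glass class: seen from the robot, on whose side the tray's fin handle is, the small copper foil roll goes flat in the left lane, the white burnishing stick in the middle lane and the low solder reel flat in the right lane. Leave the big foil roll and the tall reel, which do not belong in it, and the bottle where they stand. Then, with all three in place, slide the tray under the low wooden riser until it meets the stop rail at the back, square in the opening with only its handle showing, and let go.

Things in the scene. Friction and masses are not known exactly. Their poses are not given: they have to be found in the camera images.
- foil_roll: Small roll of copper foil: a flat copper ring of 48 mm outer and 24 mm inner diameter, 16 mm high, lying flat on a 2 mm thick green mat; about 60 g. Origin: centre of its underside, z up. To be packed.
- solder_reel: Low reel of solder lying flat on the mat: two grey flanges of 52 mm diameter, each 3 mm thick, at its bottom and top, silvery solder (44 mm diameter) between them, 24 mm high in all; about 150 g. Origin: centre of its underside, z up. To be packed.
- fid: White plastic burnishing stick lying flat on the mat: 92 mm long (along its x axis), 18 mm wide (y) and 11 mm high over its middle 76 mm, the two end tips narrower (12 mm); about 30 g. Origin: centre of its underside, z up. To be packed.
- big_roll: Look-alike, leave it: big roll of copper foil, a ring of 68 mm outer and 44 mm inner diameter, 22 mm high, flat on the mat. Origin: centre of its underside.
- tall_reel: Look-alike, leave it: tall solder reel, flanges of 60 mm diameter, 62 mm high, standing on the mat (too tall for the riser). Origin: centre of its underside.
- tray: Loose blue tray on the table, about 0.6 kg. Origin: centre of its underside; x from handle to rear, towards the riser; z up. Outside 128 mm (x) by 220 mm (y), walls and floor 4 mm thick, walls and dividers 22 mm high. Three lanes along x, each 68 mm wide (y), 120 mm long (x), centred at y = +72 mm (left), 0 (middle), -72 mm (right).
- tray_grip (a point): Point in the tray's handle, at x = -108 mm, y = 0, z = 22 mm in the tray's frame, a good place to pinch it from above. The handle is an upright fin on the middle of the front wall, running from x = -64 to -134 mm, 14 mm thick (y), rising from the table to 32 mm.
- riser: Low wooden riser fixed to the table, front open to the robot. Origin: on the table, under the board's centre; x points into it. Board 140 mm (x) by 310 mm (y), underside at 40 mm, top at 48 mm, glass up to 9 mm high on it; 290 mm between its cheeks. Stop rail across the back, 15 mm high, front face at x = +59 mm: the tray against it has its origin at x = -5 mm, its front wall flush with the board.
- bottle: Clear water bottle, 60 mm in diameter, 160 mm high, standing on the table between the two sides, beyond the work. Origin: centre of its underside. Leave it.
Things that resemble listed ones, but are neither listed nor needed, are in the scene too. Several things look just like the fid: the one meant starts nearest to the robot's base.

How it is judged:
By the outcome, as a careful person would: the job done as asked, in the order asked, and still so for the second after the job is handed in, with the robot touching nothing.
It also fails if it takes over 109 s, if anything falls off the work surface, if the arm or the gripper's body presses on something with over 40 N, if the wrist force passes 120 N, or if a joint passes its speed limit or range.

### The arm

A 7-joint arm with a two-finger parallel gripper is mounted at the origin on the work surface. World frame = base frame: x ahead of the robot, y to its left, z up, the work surface at z = 0. Lengths are in mm, angles in rad, forces in N, time in s.
With the tool pointing down it reaches from about 400 to 875 mm from the base axis. Payload 4.4 kg.
Tool frame: the origin (TCP) lies midway between the tips of the shut fingers; the grasp point (between the pads) lies 19 mm behind it; x points along the fingers, z is the direction in which the jaws open and shut, and the axes are right-handed (so a half turn about x gives the same grasp; the last joint's range is limited). The gripper opens to 85 mm and grips with 20 to 120 N. Pads are 22 mm wide; open, the fingers measure 114 mm over their backs; the gripper's body (76 mm by 85 mm) begins 54 mm behind the grasp point. The pads swing forward as they close: fully open they stand 13 mm farther back than shut.
Start: joints at [1.082, 0.628, 0.038, 1.517, -0.027, 0.996, -0.02], TCP at [266.734, -592.766, 204.913] pointing down, gripper open.
Joint ranges: [-3.06, 3.06], [-0.37, 2.12], [-1.25, 1.32], [0.18, 2.47], [-1.1, 4.24], [0.23, 1.98], [-2.94, 2.94]. Speed limits (rad/s): [2.57, 2.57, 3.14, 3.14, 3.14, 3.14, 3.14].

### API

Orientations are given as [roll, pitch, yaw] about the fixed x, y, z axes, in that order (R = Rz(yaw) Ry(pitch) Rx(roll)).
In Python, from cell import ctrl gives the robot as it stands. The module is installed in compiled form; this text tells all that it offers.
- The arm moves only by the tool servo_tool, never from a script. Its argument "rows" is a list of rows, each an object of numbers: "dx", "dy", "dz": the shift along the tool's x, y, z in units of 750 mm (1.0 is 750 mm); "wx", "wy", "wz": the turn, a rotation vector about the tool's x, y, z in units of 6 degrees (1.0 is 6 degrees); "fingers": the closure, from 0 (fully open) to 1 (shut). In form: [{"dx": .., "dy": .., "dz": .., "wx": .., "wy": .., "wz": .., "fingers": ..}, ...]. A call has 1 to 5 rows; each row shifts and turns the commanded pose from where the row before left it, along the tool's axes as they then stand; what a row does not reach is not made up. A row lasts 1/8 s, in which the tool goes at most 62.5 mm and 10.7 degrees, less where a joint would pass 70% of its speed; a pose out of reach is approached as far as the arm can. A call with a number of a shift or a turn outside -1 to 1 is refused whole. A call with a gripper value outside its range is refused whole. The fingers move at their own pace and stop on an object; the grip force is fixed at half the most. Time passes only in rows, so rows that do not move let the fingers close. It gives the time, the measured TCP pose, the force and the opening at its end, in the units of the state.
- ctrl.read_state(): the state, without advancing time (a new reading comes with each control period).
- ctrl.get_image(name): name is "scene" or "top" or "wrist"; returns the picture (384x512x3 uint8, red, green, blue); there is no depth.
- ctrl.camera_info(name): a dict with "fovy" (degrees; the focal length in pixels is half the picture's height over the tangent of half this angle, whatever the lens; pixels are square), "cx", "cy" (the principal point, pixels), "R" (3x3) and "t" (3): a world point X has camera coordinates R X + t. Camera axes: x right, y down, z forward; pixel columns grow to the right and rows downward; lengths in mm; the calibration is good to about 2 mm. A picture is of the moment at which its call begins: read the wrist's pose just before it. camera_info takes no time and is no camera call; for the wrist camera it gives the pose at the moment of the call.
- ctrl.finish_job(): hands the job in, once; it reports no verdict.
Trained networks look in the newest picture that a camera, given by its name, has taken for a name from the list of things; names that differ only in an ending like _2 or _b are one class to them, and where a whole thing is asked for, a point or a joint stands for the part that bears it (a point fixed in the world has none). Each returns a list of dicts, best first, with "conf" (0 to 1); they miss things now and then, are a little off and sometimes report something else, mostly with a low value. They report only what shows in the picture. A call takes as long as a camera call. They do not tell look-alikes from the thing itself.
- ctrl.search_frame(label, camera): "extent" ([centre column, centre row, width, height] in pixels, round what is visible of it).
- ctrl.silhouettes(label, camera): "region" (384x512 bool, what is visible of it) and "extent" ([centre column, centre row, width, height] in pixels, round what is visible of it).
- ctrl.mark_of(label, camera): "point" ([column, row] in pixels: a listed point, or the origin of a listed thing).
The state is a dict: "clock": time; "qpos": joint angles; "qd": joint speeds; "tau": joint torques, N m; "eef_pos": TCP position; "tool_rot": TCP orientation; "force": force on the tool from outside, world axes, zero at the start; "torque": the same for the moment, N m; "width": finger opening in mm.
Only numpy, scipy, OpenCV 4.12 (cv2) and the standard library are available. Lean on these libraries where they do the work, as an engineer would, in place of code of your own. Each camera call takes 0.05 s, during which the arm holds its last target.

## Working session

There is one attempt and no reset: what is moved stays moved. The work goes in short steps, Python scripts to look and compute and a tool call to move; the robot and the scene stay as the last step left them, time stands still between calls to the robot, and variables do not carry over. Pictures are saved under pics/ and viewed, and the job is handed in when it is done.

Besides the shell and the picture viewer there is one more tool, called after "Call:" by a JSON object that holds its "fn" and its "kwargs". servo_tool: Moves the arm, as the interface text tells. Its arguments: {"type":"object","properties":{"rows":{"type":"array"}},"required":["rows"]}

```bash
mkdir -p pics; cat > h.py <<'E'
import numpy as np, cv2
from cell import ctrl
def cam(n):
    i=ctrl.camera_info(n); f=192/np.tan(np.radians(i['fovy'])/2)
    return f,i['cx'],i['cy'],np.array(i['R']),np.array(i['t'])
def ray(n,px,z,c=None):
    f,cx,cy,R,t=c or cam(n)
    d=R.T@np.array([(px[0]-cx)/f,(px[1]-cy)/f,1]); o=-R.T@t
    return o+d*(z-o[2])/d[2]
def proj(n,X,c=None):
    f,cx,cy,R,t=c or cam(n)
    p=R@np.array(X,float)+t
    return p[0]/p[2]*f+cx,p[1]/p[2]*f+cy
def save(n,fn,scale=1.5):
    im=ctrl.get_image(n); cv2.imwrite('pics/raw_'+fn,im[:,:,::-1])
    cv2.imwrite('pics/'+fn,cv2.resize(im[:,:,::-1],None,fx=scale,fy=scale,interpolation=cv2.INTER_CUBIC)); return im
E
python3 - <<'E'
from h import *
np.set_printoptions(precision=3,suppress=True)
print(ctrl.read_state())
for n in ['scene','top','wrist']:
    save(n,n+'0.png'); print(n,ctrl.camera_info(n))
for l in ['foil_roll','solder_reel','fid','big_roll','tall_reel','tray','riser','bottle','tray_grip']:
    r=ctrl.mark_of(l,'top'); print(l,[(np.round(x['point'],1),round(x['conf'],2),np.round(ray('top',x['point'],2),0)) for x in r])
E
```

```text
{'clock': 0.0, 'qpos': array([ 1.082,  0.629,  0.038,  1.518, -0.027,  0.996, -0.02 ]), 'qd': array([-0.001, -0.001, -0.001, -0.   ,  0.001, -0.001,  0.001]), 'tau': array([ -0.001, -56.341,   1.226, -19.345,   0.011,   0.01 ,  -0.   ]), 'eef_pos': array([ 266.452, -592.127,  203.982]), 'tool_rot': array([-3.126,  1.569,  2.01 ]), 'force': array([-0.043, -0.369, -0.657]), 'torque': array([-0.062, -0.003,  0.037]), 'width': 85.36557900271045}
scene {'fovy': 46.527032192323524, 'cx': 248.63920946809728, 'cy': 190.25807814285722, 'R': array([[-0.829,  0.559, -0.001],
       [ 0.463,  0.685, -0.562],
       [-0.313, -0.467, -0.827]]), 't': array([ 383.558, -351.236, 1651.104])}
top {'fovy': 42.60182107509064, 'cx': 255.3908281263786, 'cy': 191.98585044671228, 'R': array([[ 0.022, -1.   , -0.001],
       [-0.987, -0.021, -0.162],
       [ 0.162,  0.004, -0.987]]), 't': array([ 140.493,  585.626, 1536.183])}
wrist {'fovy': 69.34778398332229, 'cx': 255.19149946276886, 'cy': 192.73955252222063, 'R': array([[ 0.411, -0.912, -0.002],
       [-0.862, -0.39 ,  0.323],
       [-0.296, -0.131, -0.946]]), 't': array([-647.591,  -42.272,  380.574])}
foil_roll [(array([273.8, 236.7]), 0.63, array([443.,  90.,   2.]))]
solder_reel [(array([238.3, 235.8]), 0.64, array([444., 206.,   2.]))]
fid [(array([101.3, 249.9]), 0.73, array([388., 650.,   2.])), (array([208.4, 233.3]), 0.54, array([450., 304.,   2.])), (array([157. , 212.5]), 0.51, array([515., 475.,   2.]))]
big_roll [(array([268.4, 197.7]), 0.53, array([572., 110.,   2.]))]
tall_reel [(array([242.4, 194.8]), 0.9, array([580., 196.,   2.]))]
tray [(array([371. , 213.9]), 0.95, array([ 525., -228.,    2.]))]
riser [(array([373.3, 157.7]), 0.78, array([ 715., -239.,    2.]))]
bottle [(array([303.2, 153.1]), 0.67, array([726.,  -4.,   2.]))]
tray_grip [(array([371.3, 248.8]), 0.78, array([ 411., -227.,    2.]))]
```

View pics/top0.png

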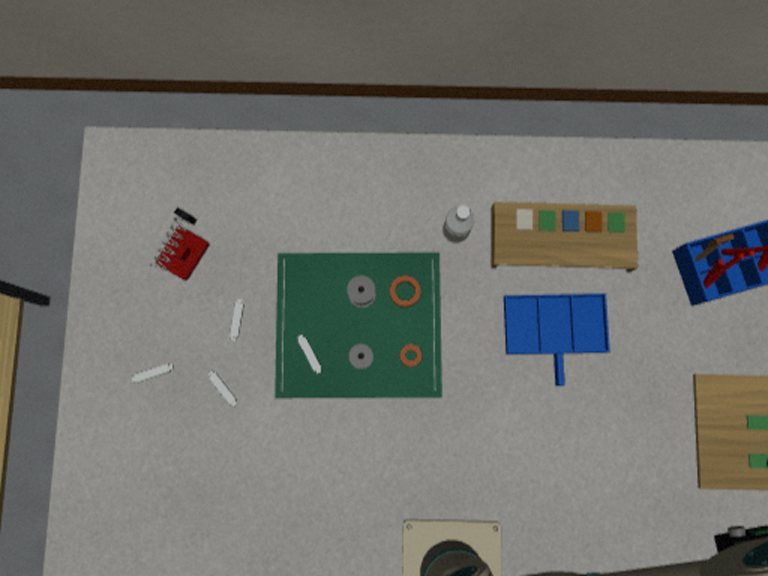

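View pics/scene0.png

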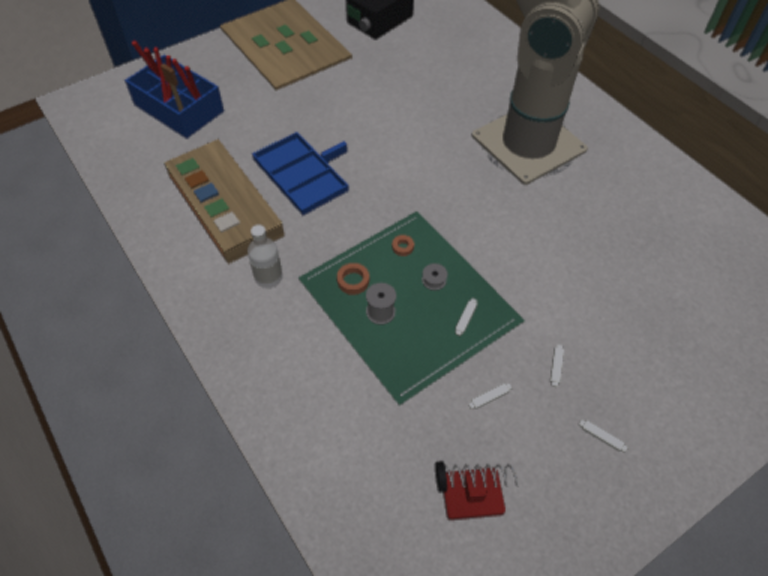

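View pics/wrist0.png

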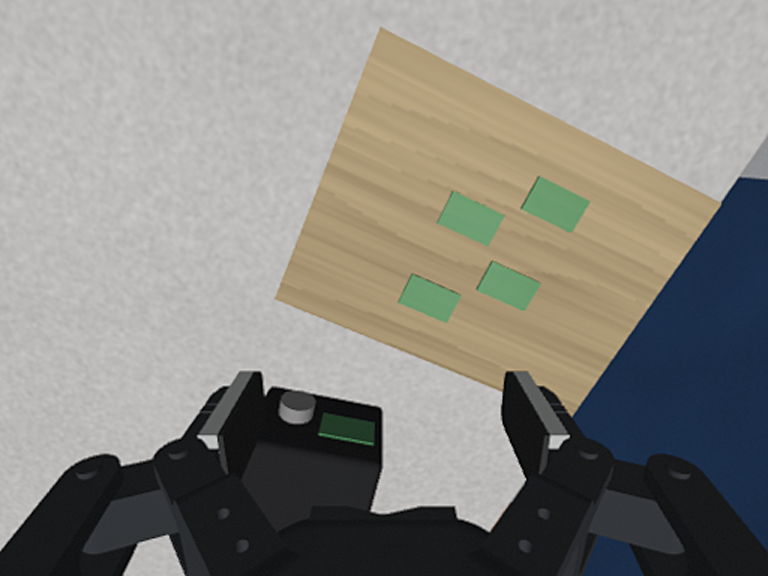

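```bash
cat >> h.py <<'E'
from scipy.spatial.transform import Rotation as Ro
def toolR(s): return Ro.from_euler('xyz',s['tool_rot']).as_matrix()
def go(xyz,jaw,s=None):
    """needed totals in tool units; jaw = world angle deg of jaw axis (mod 180)"""
    s=s or ctrl.read_state(); R=toolR(s)
    d=np.array(xyz)-s['eef_pos']
    a=np.degrees(np.arctan2(R[1,2],R[0,2])); da=(jaw-a+90)%180-90
    z=Ro.from_euler('z',a+da,degrees=True).as_matrix()@np.array([1,0,0]); x=np.array([0,0,-1.]); y=np.cross(z,x)
    T=np.stack([x,y,z],1)
    w=Ro.from_matrix(R.T@T).as_rotvec(degrees=True)/6
    print('jaw now %.1f turn %.1f'%(a,da),'pos',np.round(s['eef_pos'],1),'world d',np.round(d,1),'t %.2f'%s['clock'],'F',np.round(s['force'],1),'w %.1f'%s['width'])
    print(' shift first (old axes):',np.round(R.T@d/750,4),' w:',np.round(w,2),' shift after turn:',np.round(T.T@d/750,4))
E
python3 - <<'E'
from h import *
np.set_printoptions(precision=3,suppress=True)
s=ctrl.read_state(); print(toolR(s))
f,cx,cy,R,t=cam('wrist'); C=-R.T@t; print('cam rel tcp in tool', toolR(s).T@(C-s['eef_pos']), 'cam axes in tool',(R@toolR(s)))
go([400,-200,350],0)
for l in ['foil_roll','solder_reel','fid','tray','big_roll','tall_reel','riser']:
    for r in ctrl.silhouettes(l,'top'):
        m=r['region'].astype(np.uint8); 
        rect=cv2.minAreaRect(np.argwhere(m)[:,::-1].astype(np.float32)); print(l,round(r['conf'],2),np.round(r['extent'],1),m.sum(),rect)
E
```

```text
[[ 0.     0.912  0.41 ]
 [-0.     0.41  -0.912]
 [-1.     0.     0.   ]]
cam rel tcp in tool [-168.299   83.518   -1.46 ] cam axes in tool [[ 0.001  0.001  1.   ]
 [-0.323 -0.946  0.001]
 [ 0.946 -0.323 -0.   ]]
jaw now -65.8 turn 65.8 pos [ 266.7 -592.8  204.9] world d [133.3 392.8 145.1] t 0.60 F [ 0.5  0.6 -0.1] w 85.6
 shift first (old axes): [-0.193  0.377 -0.405]  w: [-10.96   0.    -0.  ]  shift after turn: [-0.193  0.524  0.178]
foil_roll 0.69 [275.6 239.2  13.6  13.9] 116 ((273.7500305175781, 236.25003051757812), (12.727920532226562, 13.435027122497559), 45.0)
solder_reel 0.57 [241.1 238.8  16.1  15.3] 230 ((241.0, 237.0), (16.0, 16.0), 90.0)
fid 0.72 [157.4 215.5   9.4  27.4] 171 ((157.19232177734375, 212.96156311035156), (7.069979667663574, 26.667465209960938), 7.125016689300537)
fid 0.7 [206.3 233.6  11.5  25.9] 161 ((205.80003356933594, 235.1000213623047), (25.93838882446289, 6.7082037925720215), 63.43495178222656)
fid 0.63 [100.2 250.5  26.7  10.4] 119 ((101.4000015258789, 247.6999969482422), (4.743415832519531, 26.246902465820312), 71.56504821777344)
fid 0.56 [150.  25
[... 172 characters left out ...]
758544921875, 225.17649841308594), (61.76820755004883, 69.62312316894531), 88.63607025146484)
tray 0.32 [239.4 236.8  14.9  17.2] 211 ((240.0, 236.5), (15.0, 16.0), 90.0)
big_roll 0.57 [270.  195.   22.3  17.8] 197 ((270.0, 193.5), (19.0, 20.0), 90.0)
tall_reel 0.58 [240.9 192.5  16.   19.8] 313 ((240.5, 193.0), (20.0, 17.0), 90.0)
tall_reel 0.34 [371.9 225.2  72.1  63.9] 2864 ((371.07177734375, 225.657470703125), (60.80248260498047, 69.59566497802734), 88.69805145263672)
riser 0.62 [374.9 158.4  99.6  51.7] 4220 ((375.6871337890625, 156.76153564453125), (99.11036682128906, 45.627925872802734), 1.8676787614822388)
riser 0.52 [372.2 225.5  72.9  62.3] 2883 ((371.0, 225.5), (61.0, 70.0), 90.0)
```

Call:
{"fn": "servo_tool", "kwargs": {"rows": [{"dx":-0.0242,"dy":0.0602,"dz":-0.0393,"wx":0,"wy":0,"wz":0,"fingers":0},{"dx":-0.0242,"dy":0.0602,"dz":-0.0393,"wx":0,"wy":0,"wz":0,"fingers":0},{"dx":-0.0242,"dy":0.0602,"dz":-0.0393,"wx":0,"wy":0,"wz":0,"fingers":0},{"dx":-0.0242,"dy":0.0602,"dz":-0.0393,"wx":0,"wy":0,"wz":0,"fingers":0},{"dx":-0.0242,"dy":0.0602,"dz":-0.0393,"wx":0,"wy":0,"wz":0,"fingers":0}]}}

```text
clock: 1.58
eef_pos: [413.0, -364.2, 296.5]
tool_rot: [0.614, 1.57, -0.534]
force: [0.8, -0.4, -0.2]
width: 85.6
```

Call:
{"fn": "servo_tool", "kwargs": {"rows": [{"dx":-0.0242,"dy":0.0602,"dz":-0.0393,"wx":0,"wy":0,"wz":0,"fingers":0},{"dx":-0.0242,"dy":0.0602,"dz":-0.0393,"wx":0,"wy":0,"wz":0,"fingers":0},{"dx":-0.0242,"dy":0.0602,"dz":-0.0393,"wx":0,"wy":0,"wz":0,"fingers":0},{"dx":0,"dy":0,"dz":0,"wx":1,"wy":0,"wz":0,"fingers":0},{"dx":0,"dy":0,"dz":0,"wx":1,"wy":0,"wz":0,"fingers":0}]}}

```text
clock: 2.2
eef_pos: [499.9, -228.7, 350.5]
tool_rot: [0.891, 1.57, -0.468]
force: [-0.5, -0.1, 1.1]
width: 85.2
```

Call:
{"fn": "servo_tool", "kwargs": {"rows": [{"dx":0,"dy":0,"dz":0,"wx":1,"wy":0,"wz":0,"fingers":0},{"dx":0,"dy":0,"dz":0,"wx":1,"wy":0,"wz":0,"fingers":0},{"dx":0,"dy":0,"dz":0,"wx":0,"wy":0,"wz":0,"fingers":0}]}}

```text
clock: 2.58
eef_pos: [499.4, -229.5, 350.2]
tool_rot: [0.464, 1.571, -1.102]
force: [-0.1, 0.2, -0.0]
width: 85.3
```

```bash
python3 - <<'E'
from h import *
np.set_printoptions(precision=2,suppress=True)
go([500,-230,350],-90)
save('wrist','w1.png')
for l in ['tray','tray_grip','riser']:
    for r in ctrl.mark_of(l,'wrist'): print(l,r['conf'],r['point'],ray('wrist',r['point'],22 if l=='tray_grip' else 0))
E
```

```text
jaw now -89.7 turn -0.3 pos [ 499.4 -229.5  350.2] world d [ 0.6 -0.5 -0.2] t 2.58 F [-0.1  0.2 -0. ] w 85.3
 shift first (old axes): [0. 0. 0.]  w: [ 0.05  0.   -0.  ]  shift after turn: [0. 0. 0.]
tray 0.6 [251.6, 131.9] [ 523.06 -221.12    0.  ]
tray_grip 0.56 [252.4, 193.6] [ 410.8  -223.17   22.  ]
riser 0.8 [258.7, 14.5] [ 709.96 -232.36    0.  ]
```

View pics/w1.png

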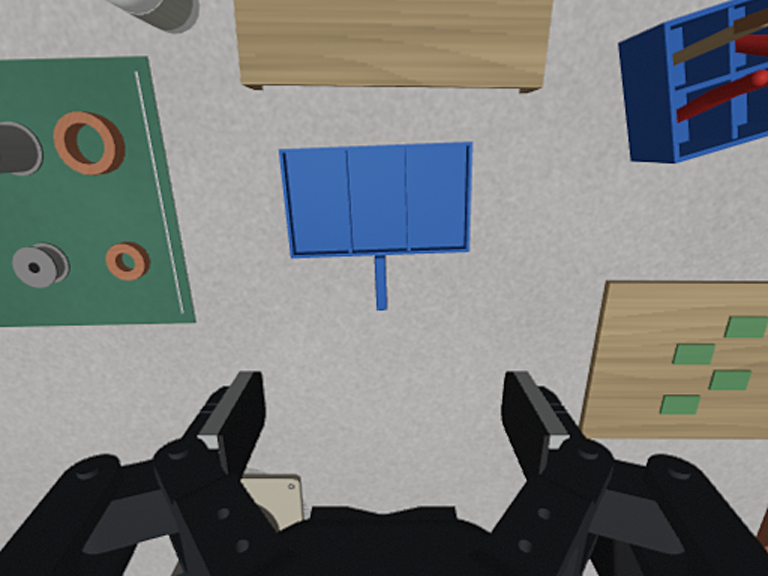

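```bash
python3 - <<'E'
from h import *
np.set_printoptions(precision=1,suppress=True)
im=cv2.imread('pics/raw_w1.png'); c=cam('wrist')
g=cv2.cvtColor(im,cv2.COLOR_BGR2GRAY)
def W(p,z): return ray('wrist',p,z,c)
for nm,z,P in [('tray',22,[(279,151),(472,142),(469,250),(292,257)]),('riser top front',48,[(239,82),(545,88)]),('foil top',18,[(126.5,257)]),('reel top',26,[(37,265)]),('fin',32,[(381,256),(381,309)])]:
    pts=np.array([W((a/1.5,b/1.5),z) for a,b in P]); print(nm,pts, [np.round(np.linalg.norm(pts[i]-pts[i-1]),1) for i in range(len(pts))])
crop=im[0:220,130:420]; cv2.imwrite('pics/c1.png',cv2.resize(crop,None,fx=2.7,fy=2.7,interpolation=cv2.INTER_CUBIC))
E
```

```text
tray [[ 577.  -110.    22. ]
 [ 587.9 -327.7   22. ]
 [ 463.6 -333.4   22. ]
 [ 453.5 -116.7   22. ]] [np.float64(123.7), np.float64(218.0), np.float64(124.4), np.float64(216.9)]
riser top front [[ 644.   -80.3   48. ]
 [ 640.2 -393.3   48. ]] [np.float64(313.1), np.float64(313.1)]
foil top [[451.3  89.1  18. ]] [np.float64(0.0)]
reel top [[442.6 195.8  26. ]] [np.float64(0.0)]
fin [[ 458.  -226.    32. ]
 [ 389.6 -226.3   32. ]] [np.float64(68.4), np.float64(68.4)]
```

View pics/c1.png

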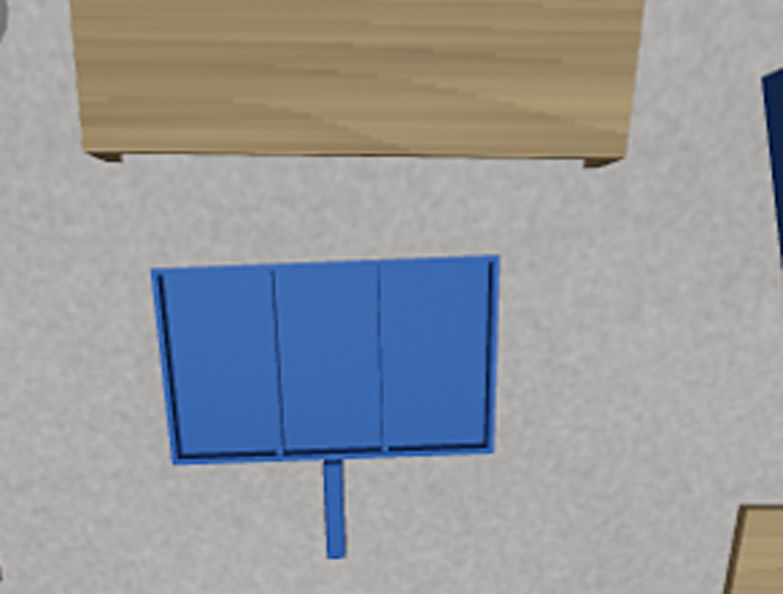

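Call:
{"fn": "servo_tool", "kwargs": {"rows": [{"dx":0.019,"dy":-0.0104,"dz":-0.0724,"wx":0,"wy":0,"wz":0,"fingers":0},{"dx":0.019,"dy":-0.0104,"dz":-0.0724,"wx":0,"wy":0,"wz":0,"fingers":0},{"dx":0.019,"dy":-0.0104,"dz":-0.0724,"wx":0,"wy":0,"wz":0,"fingers":0},{"dx":0.019,"dy":-0.0104,"dz":-0.0724,"wx":0,"wy":0,"wz":0,"fingers":0},{"dx":0.019,"dy":-0.0104,"dz":-0.0724,"wx":0,"wy":0,"wz":0,"fingers":0}]}}

```text
clock: 3.4
eef_pos: [459.1, 43.4, 278.8]
tool_rot: [1.74, 1.57, 0.174]
force: [1.5, -0.1, 0.0]
width: 85.3
```

Call:
{"fn": "servo_tool", "kwargs": {"rows": [{"dx":0.019,"dy":-0.0104,"dz":-0.0724,"wx":0,"wy":0,"wz":0,"fingers":0},{"dx":0.019,"dy":-0.0104,"dz":-0.0724,"wx":0,"wy":0,"wz":0,"fingers":0},{"dx":0,"dy":0,"dz":0,"wx":-1,"wy":0,"wz":0,"fingers":0},{"dx":0,"dy":0,"dz":0,"wx":-1,"wy":0,"wz":0,"fingers":0},{"dx":0,"dy":0,"dz":0,"wx":-1,"wy":0,"wz":0,"fingers":0}]}}

```text
clock: 4.03
eef_pos: [443.3, 150.6, 250.4]
tool_rot: [1.359, 1.571, 0.112]
force: [-0.6, -0.1, 0.2]
width: 85.6
```

Call:
{"fn": "servo_tool", "kwargs": {"rows": [{"dx":0,"dy":0,"dz":0,"wx":-1,"wy":0,"wz":0,"fingers":0},{"dx":0,"dy":0,"dz":0,"wx":-1,"wy":0,"wz":0,"fingers":0},{"dx":0,"dy":0,"dz":0,"wx":-1,"wy":0,"wz":0,"fingers":0},{"dx":0,"dy":0,"dz":0,"wx":-1,"wy":0,"wz":0,"fingers":0},{"dx":0,"dy":0,"dz":0,"wx":-1,"wy":0,"wz":0,"fingers":0}]}}

```text
clock: 4.65
eef_pos: [443.4, 150.3, 250.5]
tool_rot: [1.084, 1.57, 0.359]
force: [0.4, 0.3, -0.3]
width: 85.6
```

Call:
{"fn": "servo_tool", "kwargs": {"rows": [{"dx":0,"dy":0,"dz":0,"wx":-1,"wy":0,"wz":0,"fingers":0},{"dx":0,"dy":0,"dz":0,"wx":-1,"wy":0,"wz":0,"fingers":0},{"dx":0,"dy":0,"dz":0,"wx":-1,"wy":0,"wz":0,"fingers":0},{"dx":0,"dy":0,"dz":0,"wx":-1,"wy":0,"wz":0,"fingers":0},{"dx":0,"dy":0,"dz":0,"wx":-1,"wy":0,"wz":0,"fingers":0}]}}

```text
clock: 5.28
eef_pos: [443.5, 150.3, 250.5]
tool_rot: [0.447, 1.57, 0.246]
force: [-1.1, -0.9, -0.7]
width: 85.3
```

Call:
{"fn": "servo_tool", "kwargs": {"rows": [{"dx":0,"dy":0,"dz":0,"wx":-1,"wy":0,"wz":0,"fingers":0},{"dx":0,"dy":0,"dz":0,"wx":-1,"wy":0,"wz":0,"fingers":0},{"dx":0,"dy":0,"dz":0,"wx":0,"wy":0,"wz":0,"fingers":0}]}}

```text
clock: 5.65
eef_pos: [443.5, 150.3, 250.4]
tool_rot: [0.997, 1.57, 1.0]
force: [0.2, 0.4, -0.1]
width: 85.6
```

```bash
cat >> h.py <<'E'
def circ(im,lab,z,c,cam='wrist'):
    for r in ctrl.silhouettes(lab,cam):
        m=r['region'].astype(np.uint8); p=np.argwhere(m)[:,::-1].astype(np.float32)
        rect=cv2.minAreaRect(p); e=rect[0]
        print(lab,round(r['conf'],2),'px',np.round(p.mean(0),1),'rect',np.round(rect[0],1),np.round(rect[1],1),round(rect[2],1),'world ctr@z%d'%z,np.round(ray(cam,p.mean(0),z,c),1))
E
python3 - <<'E'
from h import *
np.set_printoptions(precision=2,suppress=True)
go([445,150,250],0)
c=cam('wrist'); im=save('wrist','w2.png')
circ(im,'foil_roll',10,c);circ(im,'solder_reel',14,c);circ(im,'fid',8,c)
E
```

```text
jaw now 0.2 turn -0.2 pos [443.5 150.3 250.4] world d [ 1.5 -0.3 -0.4] t 5.65 F [ 0.2  0.4 -0.1] w 85.6
 shift first (old axes): [ 0. -0.  0.]  w: [ 0.03  0.   -0.  ]  shift after turn: [ 0. -0.  0.]
foil_roll 0.91 px [256.6 193.8] rect [256.5 193.5] [29.7 31.1] 45.0 world ctr@z10 [445.5  93.8  10. ]
foil_roll 0.74 px [298.6 320.1] rect [297. 325.] [56. 72.] 90.0 world ctr@z10 [ 524.2 -152.1   10. ]
solder_reel 0.86 px [254.  123.2] rect [253.9 123.2] [36.7 37.1] 26.6 world ctr@z14 [441.1 201.3  14. ]
fid 0.91 px [257.2  34.2] rect [257.3  34.2] [16.1 74. ] 56.7 world ctr@z8 [445.  314.1   8. ]
fid 0.74 px [256.9 193.4] rect [257.2 193.6] [30.4 31.3] 26.6 world ctr@z8 [445.9  93.8   8. ]
```

View pics/w2.png

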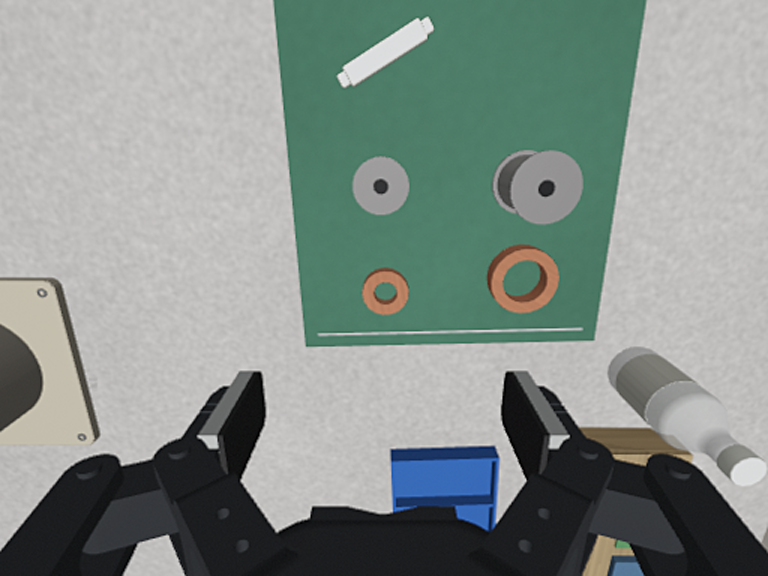

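Call:
{"fn": "servo_tool", "kwargs": {"rows": [{"dx":0.0635,"dy":-0.019,"dz":0.0007,"wx":0.03,"wy":0,"wz":0,"fingers":0},{"dx":0.0635,"dy":-0.019,"dz":0.0007,"wx":0,"wy":0,"wz":0,"fingers":0},{"dx":0.0635,"dy":-0.019,"dz":0.0007,"wx":0,"wy":0,"wz":0,"fingers":0},{"dx":0.0635,"dy":-0.019,"dz":0.0007,"wx":0,"wy":0,"wz":0,"fingers":0},{"dx":0,"dy":0,"dz":0,"wx":0,"wy":0,"wz":0,"fingers":0}]}}

```text
clock: 6.48
eef_pos: [442.9, 91.7, 57.6]
tool_rot: [-2.762, 1.563, -2.763]
force: [0.2, 0.0, 1.4]
width: 84.9
```

Call:
{"fn": "servo_tool", "kwargs": {"rows": [{"dx":0.025,"dy":0,"dz":0,"wx":0,"wy":0,"wz":0,"fingers":0},{"dx":0.025,"dy":0,"dz":0,"wx":0,"wy":0,"wz":0,"fingers":0},{"dx":0.0245,"dy":0,"dz":0,"wx":0,"wy":0,"wz":0,"fingers":0},{"dx":0,"dy":0,"dz":0,"wx":0,"wy":0,"wz":0,"fingers":0}]}}

```text
clock: 6.98
eef_pos: [446.3, 94.4, 4.9]
tool_rot: [0.35, 1.569, 0.352]
force: [-0.1, -0.5, -0.1]
width: 85.0
```

```bash
python3 - <<'E'
from h import *
go([445.5,93.5,4],0)
save('wrist','w3.png',1.2)
E
```

```text
jaw now 0.1 turn -0.1 pos [446.3  94.4   4.9] world d [-0.8 -0.9 -0.9] t 6.97 F [-0.1 -0.5 -0.1] w 85.0
 shift first (old axes): [ 0.0012 -0.0013 -0.0011]  w: [ 0.01  0.01 -0.  ]  shift after turn: [ 0.0012 -0.0013 -0.0011]
```

View pics/w3.png

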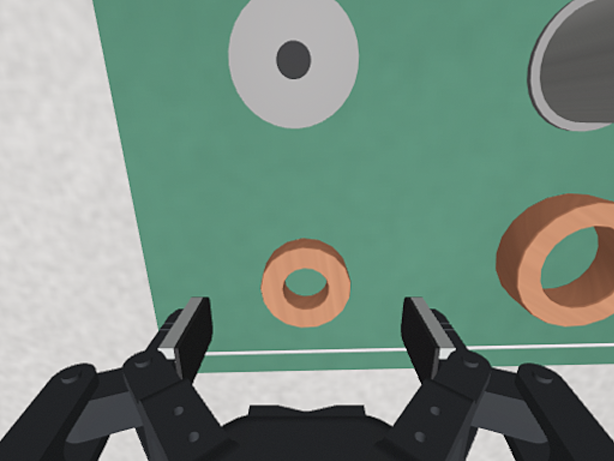

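```bash
python3 - <<'E'
from h import *
c=cam('wrist')
print(ray('wrist',(305.5/1.2,287/1.2),17,c), ray('wrist',(305.5/1.2,283/1.2),10,c), ray('wrist',(293/1.2,60/1.2),26,c))
print(proj('wrist',ctrl.read_state()['eef_pos'],c))
E
```

```text
[445.749571    94.67715758  17.        ] [445.74893115  93.36577249  10.        ] [440.61809739 200.85225635  26.        ]
(np.float64(255.75720702793382), np.float64(231.20515921100025))
```

Call:
{"fn": "servo_tool", "kwargs": {"rows": [{"dx":0.001,"dy":0,"dz":0,"wx":0,"wy":0,"wz":0,"fingers":1},{"dx":0,"dy":0,"dz":0,"wx":0,"wy":0,"wz":0,"fingers":1},{"dx":0,"dy":0,"dz":0,"wx":0,"wy":0,"wz":0,"fingers":1},{"dx":0,"dy":0,"dz":0,"wx":0,"wy":0,"wz":0,"fingers":1},{"dx":0,"dy":0,"dz":0,"wx":0,"wy":0,"wz":0,"fingers":1}]}}

```text
clock: 7.65
eef_pos: [445.5, 93.3, 3.3]
tool_rot: [-2.424, 1.571, -2.423]
force: [-0.2, -0.7, 0.5]
width: 0.1
```

Call:
{"fn": "servo_tool", "kwargs": {"rows": [{"dx":-0.03,"dy":0,"dz":0,"wx":0,"wy":0,"wz":0,"fingers":1},{"dx":-0.06,"dy":0,"dz":0,"wx":0,"wy":0,"wz":0,"fingers":1},{"dx":-0.06,"dy":0,"dz":0,"wx":0,"wy":0,"wz":0,"fingers":1},{"dx":0,"dy":0,"dz":0,"wx":0,"wy":0,"wz":0,"fingers":1}]}}

```text
clock: 8.15
eef_pos: [447.7, 93.9, 118.4]
tool_rot: [0.244, 1.565, 0.244]
force: [1.1, -0.8, -1.0]
width: 0.3
```

```bash
python3 - <<'E'
from h import *
save('wrist','w4.png',1.2)
t=np.radians(2.8); C=np.array([521,-223]); ex=np.array([np.cos(t),np.sin(t)]); ey=np.array([-np.sin(t),np.cos(t)])
L=C+72*ey; print(L, C-72*ey)
go([L[0],L[1],120],2.8)
E
```

```text
[ 517.48281657 -151.08595811] [ 524.51718343 -294.91404189]
jaw now 0.0 turn 2.8 pos [446.4  93.3 116.9] world d [  71.  -244.4    3.1] t 8.20 F [-0.6 -0.1  0.1] w -0.2
 shift first (old axes): [-0.004  -0.3259  0.0947]  w: [-0.47  0.03 -0.  ]  shift after turn: [-0.0041 -0.3301  0.0787]
```

View pics/w4.png

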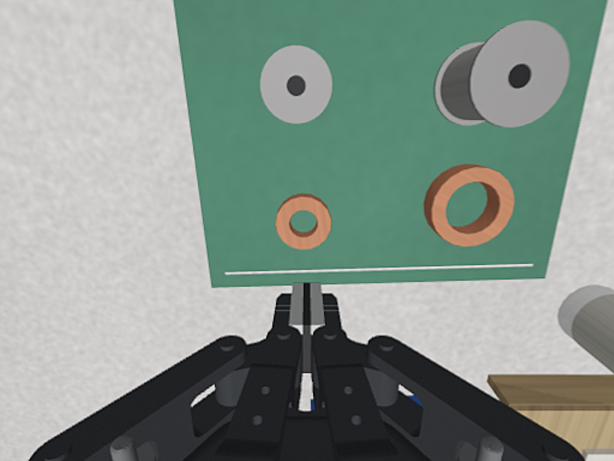

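```bash
python3 - <<'E'
from h import *
np.set_printoptions(precision=1,suppress=True)
c=cam('wrist'); s=ctrl.read_state(); print(s['eef_pos'],s['width'])
im=save('wrist','w5.png')
circ(im,'foil_roll',10,c); circ(im,'solder_reel',14,c)
print(proj('wrist',s['eef_pos'],c), 'cam',-c[3].T@c[4])
save('scene','s5.png'); save('top','t5.png')
for n in ['scene','top']:
    im=ctrl.get_image(n); circ(im,'foil_roll',10,cam(n),n); print(n,proj(n,s['eef_pos']))
E
```

```text
[446.4  93.3 116.9] -0.18038480600559842
foil_roll 0.68 px [254.7 183.6] rect [255.5 183. ] [46. 45.] 90.0 world ctr@z10 [445.8  94.2  10. ]
foil_roll 0.32 px [346. 332.] rect [346. 332.] [0. 0.] 0.0 world ctr@z10 [ 561.3 -101.8   10. ]
solder_reel 0.67 px [248.8  68.3] rect [248.5  68.5] [65. 59.] 90.0 world ctr@z14 [440.5 203.3  14. ]
(np.float64(255.83530565404786), np.float64(231.16289235740197)) cam [445.5 177.9 285.2]
foil_roll 0.62 px [267.8 163.3] rect [268. 163.] [12. 14.] 90.0 world ctr@z10 [447.4  89.8  10. ]
scene (np.float64(269.9074094488071), np.float64(142.5538192788079))
top (np.float64(274.12718501767364), np.float64(232.95026809210435))
```

View pics/s5.png

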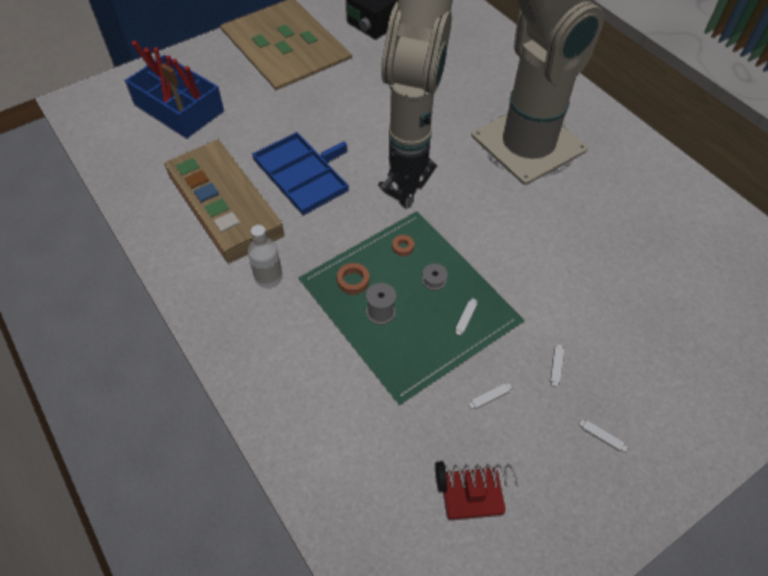

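View pics/t5.png

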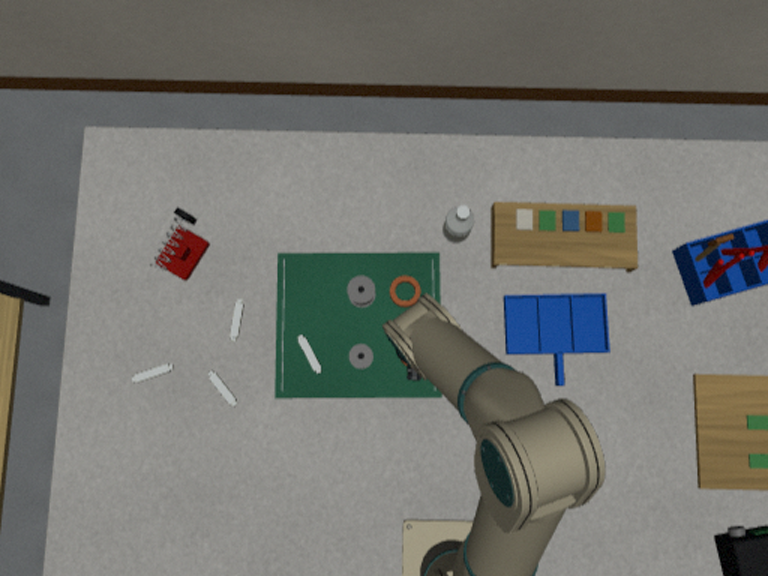

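Call:
{"fn": "servo_tool", "kwargs": {"rows": [{"dx":0.03,"dy":0.069,"dz":0,"wx":0,"wy":0,"wz":0,"fingers":1},{"dx":0.06,"dy":0,"dz":0,"wx":0,"wy":0,"wz":0,"fingers":1},{"dx":0.05,"dy":0,"dz":0,"wx":0,"wy":0,"wz":0,"fingers":1},{"dx":0.01,"dy":0,"dz":0,"wx":0,"wy":0,"wz":0,"fingers":1},{"dx":0,"dy":0,"dz":0,"wx":0,"wy":0,"wz":0,"fingers":1}]}}

```text
clock: 9.28
eef_pos: [445.4, 145.2, 3.3]
tool_rot: [-2.733, 1.57, -2.732]
force: [-0.0, 0.6, -0.3]
width: 0.3
```

```bash
python3 - <<'E'
from h import *
np.set_printoptions(precision=1,suppress=True)
s=ctrl.read_state(); print(s['eef_pos'],s['force'],s['clock'])
save('wrist','w6.png',1.2); im=save('scene','s6.png',1)
cv2.imwrite('pics/s6c.png',cv2.resize(im[80:260,170:380,::-1],None,fx=3.5,fy=3.3,interpolation=cv2.INTER_CUBIC))
print(proj('scene',s['eef_pos']),proj('wrist',s['eef_pos']))
E
```

```text
[445.4 145.2   3.3] [-0.   0.6 -0.3] 9.275
(np.float64(278.1846082160041), np.float64(175.5333451662639)) (np.float64(254.39233339179262), np.float64(230.75533173355603))
```

View pics/s6c.png

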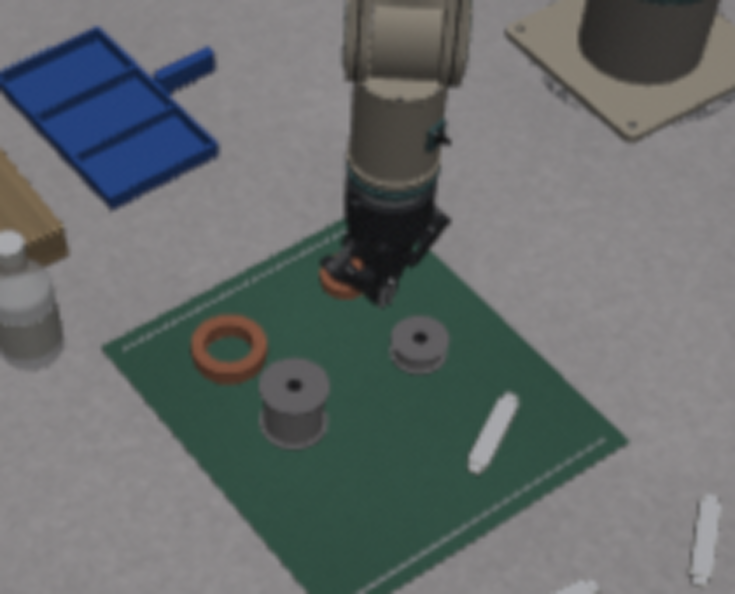

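View pics/w6.png

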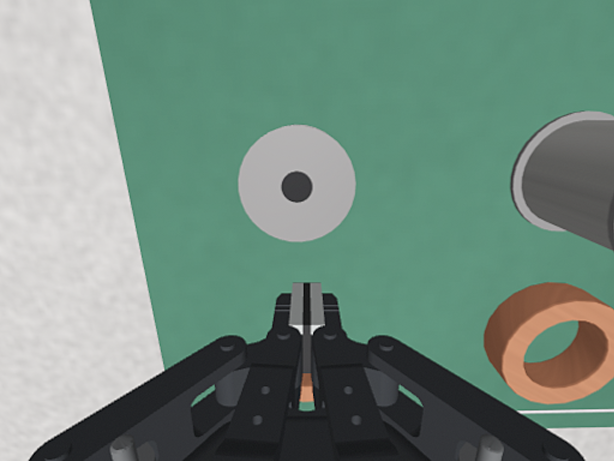

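Call:
{"fn": "servo_tool", "kwargs": {"rows": [{"dx":0.006,"dy":0,"dz":0,"wx":0,"wy":0,"wz":0,"fingers":1},{"dx":0,"dy":0,"dz":0,"wx":0,"wy":0,"wz":0,"fingers":1}]}}

```text
clock: 9.62
eef_pos: [445.8, 145.0, -0.8]
tool_rot: [0.308, 1.57, 0.308]
force: [-0.5, 0.0, 1.0]
width: -0.3
```

Call:
{"fn": "servo_tool", "kwargs": {"rows": [{"dx":0.004,"dy":0,"dz":0,"wx":0,"wy":0,"wz":0,"fingers":1},{"dx":0,"dy":0,"dz":0,"wx":0,"wy":0,"wz":0,"fingers":1}]}}

```text
clock: 9.88
eef_pos: [445.4, 145.1, -4.3]
tool_rot: [-2.654, 1.571, -2.653]
force: [-0.0, 0.2, -0.1]
width: -0.2
```

Call:
{"fn": "servo_tool", "kwargs": {"rows": [{"dx":0.004,"dy":0,"dz":0,"wx":0,"wy":0,"wz":0,"fingers":1},{"dx":0,"dy":0,"dz":0,"wx":0,"wy":0,"wz":0,"fingers":1}]}}

```text
clock: 10.12
eef_pos: [445.3, 145.1, -7.5]
tool_rot: [-2.749, 1.57, -2.748]
force: [-0.4, -0.2, -0.2]
width: -0.3
```

Call:
{"fn": "servo_tool", "kwargs": {"rows": [{"dx":0.004,"dy":0,"dz":0,"wx":0,"wy":0,"wz":0,"fingers":1},{"dx":0,"dy":0,"dz":0,"wx":0,"wy":0,"wz":0,"fingers":1}]}}

```text
clock: 10.38
eef_pos: [445.3, 145.1, -10.5]
tool_rot: [-2.793, 1.57, -2.792]
force: [-0.2, 0.7, -0.6]
width: -0.1
```

Call:
{"fn": "servo_tool", "kwargs": {"rows": [{"dx":0.004,"dy":0,"dz":0,"wx":0,"wy":0,"wz":0,"fingers":1},{"dx":0,"dy":0,"dz":0,"wx":0,"wy":0,"wz":0,"fingers":1}]}}

```text
clock: 10.62
eef_pos: [445.3, 145.0, -13.5]
tool_rot: [-2.779, 1.57, -2.778]
force: [-0.1, -0.8, -0.9]
width: 0.0
```

```bash
python3 - <<'E'
from h import *
np.set_printoptions(precision=1,suppress=True)
s=ctrl.read_state(); print(s['eef_pos'],s['force'],s['clock'])
save('wrist','w7.png',1.2)
E
```

```text
[445.3 145.  -13.5] [-0.1 -0.8 -0.9] 10.625
```

View pics/w7.png

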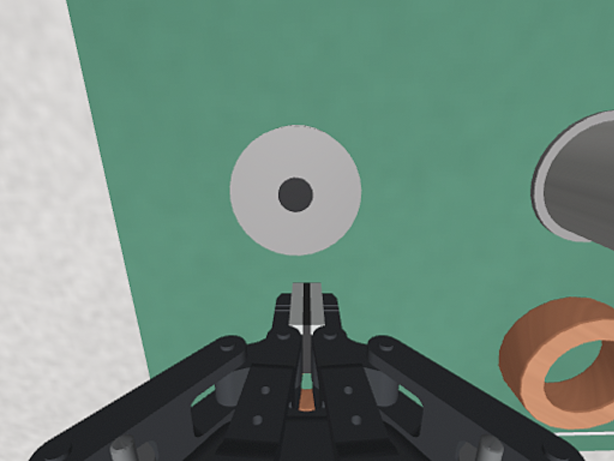

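Call:
{"fn": "servo_tool", "kwargs": {"rows": [{"dx":0.003,"dy":0,"dz":0,"wx":0,"wy":0,"wz":0,"fingers":1},{"dx":0,"dy":0,"dz":0,"wx":0,"wy":0,"wz":0,"fingers":1}]}}

```text
clock: 10.92
eef_pos: [445.4, 145.1, -15.6]
tool_rot: [-2.888, 1.571, -2.887]
force: [0.6, -0.6, -0.5]
width: 0.1
```

Call:
{"fn": "servo_tool", "kwargs": {"rows": [{"dx":0.003,"dy":0,"dz":0,"wx":0,"wy":0,"wz":0,"fingers":1},{"dx":0,"dy":0,"dz":0,"wx":0,"wy":0,"wz":0,"fingers":1}]}}

```text
clock: 11.18
eef_pos: [445.4, 145.0, -17.9]
tool_rot: [-2.777, 1.571, -2.776]
force: [-0.4, -0.2, 0.2]
width: -0.1
```

Call:
{"fn": "servo_tool", "kwargs": {"rows": [{"dx":0.003,"dy":0,"dz":0,"wx":0,"wy":0,"wz":0,"fingers":1},{"dx":0,"dy":0,"dz":0,"wx":0,"wy":0,"wz":0,"fingers":1}]}}

```text
clock: 11.42
eef_pos: [445.4, 145.1, -20.2]
tool_rot: [-3.01, 1.571, -3.009]
force: [-0.1, 0.8, -0.4]
width: 0.0
```

```bash
python3 - <<'E'
from h import *
np.set_printoptions(precision=1,suppress=True)
c=cam('wrist');s=ctrl.read_state(); print(s['eef_pos'],s['force'],s['clock'],s['qpos'])
im=save('wrist','w8.png',1.2); circ(im,'solder_reel',14,c)
print('cam',-c[3].T@c[4])
# known reel top radius 26 
E
```

```text
[445.4 145.1 -20.2] [-0.1  0.8 -0.4] 11.425 [-0.2  0.8 -0.2  2.2  0.6  0.2 -1. ]
solder_reel 0.57 px [245.6 160.9] rect [245.6 160.8] [113.6 111.8] 26.6 world ctr@z14 [440.1 200.5  14. ]
cam [444.9 229.8 148.1]
```

View pics/w8.png

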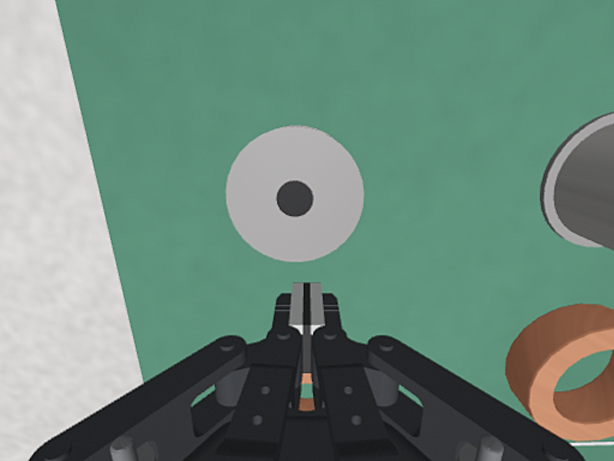

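```bash
python3 - <<'E'
from h import *
s=ctrl.read_state(); print(np.round(s['qpos'],4),s['eef_pos'],s['force'])
im=cv2.imread('pics/raw_w8.png'); cv2.imwrite('pics/c8.png',cv2.resize(im[225:384,150:370],None,fx=3.5,fy=3.5,interpolation=cv2.INTER_CUBIC))
E
```

```text
[-0.2363  0.7911 -0.2043  2.1622  0.6357  0.2454 -1.0015] [445.4255018  145.08692991 -20.04082363] [-0.39785587 -0.07390048  1.01697148]
```

View pics/c8.png

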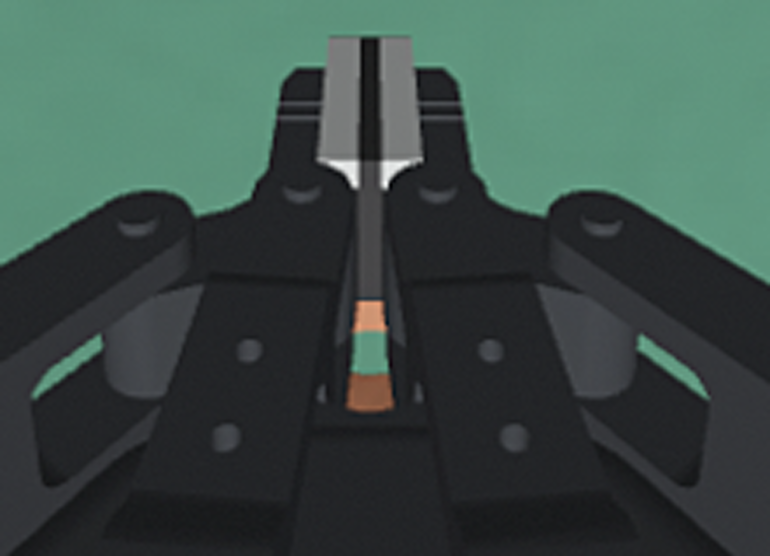

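Call:
{"fn": "servo_tool", "kwargs": {"rows": [{"dx":-0.08,"dy":0,"dz":0,"wx":0,"wy":0,"wz":0,"fingers":1},{"dx":0,"dy":-0.055,"dz":0.0183,"wx":0,"wy":0,"wz":0,"fingers":1},{"dx":0,"dy":-0.055,"dz":0.0183,"wx":0,"wy":0,"wz":0,"fingers":1},{"dx":0,"dy":-0.055,"dz":0.0183,"wx":0,"wy":0,"wz":0,"fingers":1},{"dx":0,"dy":-0.055,"dz":0.0183,"wx":0,"wy":0,"wz":0,"fingers":1}]}}

```text
clock: 12.15
eef_pos: [500.8, -21.3, 40.1]
tool_rot: [0.006, 1.571, 0.007]
force: [0.7, 0.8, 0.2]
width: -0.1
```

Call:
{"fn": "servo_tool", "kwargs": {"rows": [{"dx":0.05,"dy":0,"dz":0,"wx":0,"wy":0,"wz":0,"fingers":1},{"dx":0.02,"dy":0,"dz":0,"wx":0,"wy":0,"wz":0,"fingers":1},{"dx":0.01,"dy":0,"dz":0,"wx":0,"wy":0,"wz":0,"fingers":1},{"dx":0,"dy":0,"dz":0,"wx":0,"wy":0,"wz":0,"fingers":1}]}}

```text
clock: 12.65
eef_pos: [500.3, -18.7, -20.0]
tool_rot: [2.673, 1.57, 2.676]
force: [1.1, 0.4, 0.2]
width: 0.2
```

Call:
{"fn": "servo_tool", "kwargs": {"rows": [{"dx":0.003,"dy":0,"dz":0,"wx":0,"wy":0,"wz":0,"fingers":1},{"dx":0,"dy":0,"dz":0,"wx":0,"wy":0,"wz":0,"fingers":1}]}}

```text
clock: 12.9
eef_pos: [500.8, -19.6, -21.8]
tool_rot: [-0.017, 1.57, -0.016]
force: [0.1, 0.3, 0.4]
width: 0.2
```

```bash
python3 - <<'E'
from h import *
s=ctrl.read_state(); print(np.round(s['qpos'],3),np.round(s['eef_pos'],1),np.round(s['force'],1),s['clock'])
E
```

```text
[ 0.183  0.82  -0.301  2.074  0.695  0.345 -0.689] [500.8 -19.6 -21.8] [0.1 0.3 0.4] 12.9
```

Call:
{"fn": "servo_tool", "kwargs": {"rows": [{"dx":0.002,"dy":0,"dz":0,"wx":0,"wy":0,"wz":0,"fingers":1},{"dx":0,"dy":0,"dz":0,"wx":0,"wy":0,"wz":0,"fingers":1}]}}

```text
clock: 13.15
eef_pos: [500.5, -19.9, -23.7]
tool_rot: [-0.267, 1.571, -0.267]
force: [0.1, -0.2, -0.2]
width: -0.1
```

Call:
{"fn": "servo_tool", "kwargs": {"rows": [{"dx":0.002,"dy":0,"dz":0,"wx":0,"wy":0,"wz":0,"fingers":1},{"dx":0,"dy":0,"dz":0,"wx":0,"wy":0,"wz":0,"fingers":1}]}}

```text
clock: 13.4
eef_pos: [500.4, -19.9, -25.3]
tool_rot: [-3.002, 1.571, -3.001]
force: [-0.3, -0.1, -0.6]
width: 0.2
```

Call:
{"fn": "servo_tool", "kwargs": {"rows": [{"dx":0.002,"dy":0,"dz":0,"wx":0,"wy":0,"wz":0,"fingers":1},{"dx":0,"dy":0,"dz":0,"wx":0,"wy":0,"wz":0,"fingers":1}]}}

```text
clock: 13.65
eef_pos: [500.6, -19.9, -26.3]
tool_rot: [-0.644, 1.57, -0.643]
force: [-1.4, -0.4, 6.0]
width: 0.0
```

Call:
{"fn": "servo_tool", "kwargs": {"rows": [{"dx":0.002,"dy":0,"dz":0,"wx":0,"wy":0,"wz":0,"fingers":1},{"dx":0,"dy":0,"dz":0,"wx":0,"wy":0,"wz":0,"fingers":1}]}}

```text
clock: 13.9
eef_pos: [500.6, -19.9, -26.4]
tool_rot: [-0.756, 1.569, -0.755]
force: [-4.4, 0.8, 22.3]
width: -0.1
```

```bash
python3 - <<'E'
from h import *
s=ctrl.read_state(); print(np.round(s['qpos'],3),np.round(s['eef_pos'],1),np.round(s['force'],1),s['clock'])
c=cam('wrist');print('cam',-c[3].T@c[4])
im=save('scene','s9.png',1)
print(proj('scene',s['eef_pos']),proj('scene',s['eef_pos']+[0,0,26]))
cv2.imwrite('pics/s9c.png',cv2.resize(im[60:220,150:350,::-1],None,fx=3.7,fy=3.7,interpolation=cv2.INTER_CUBIC))
E
```

```text
[ 0.176  0.828 -0.29   2.076  0.704  0.333 -0.698] [500.6 -19.9 -26.4] [-4.4  0.8 22.3] 13.9
cam [499.89595372  65.01393071 141.79483709]
(np.float64(236.13476346313735), np.float64(155.599862063797)) (np.float64(235.9445744137459), np.float64(150.76196050833738))
```

View pics/s9c.png

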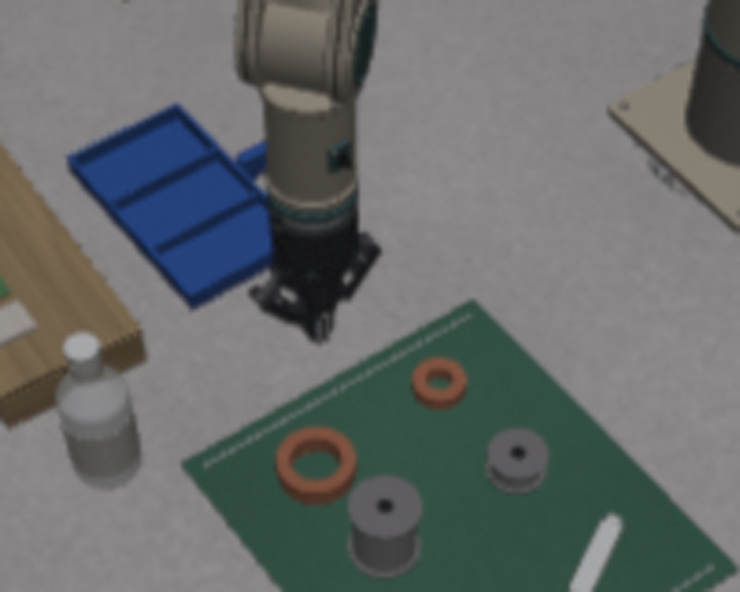

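Call:
{"fn": "servo_tool", "kwargs": {"rows": [{"dx":-0.01,"dy":0,"dz":0,"wx":0,"wy":0,"wz":0,"fingers":1},{"dx":-0.06,"dy":0,"dz":0,"wx":0,"wy":0,"wz":0,"fingers":0},{"dx":-0.08,"dy":0,"dz":0,"wx":0,"wy":0,"wz":0,"fingers":0},{"dx":0,"dy":0,"dz":0,"wx":-1,"wy":0,"wz":0,"fingers":0},{"dx":0,"dy":0,"dz":0,"wx":-1,"wy":0,"wz":0,"fingers":0}]}}

```text
clock: 14.58
eef_pos: [501.0, -20.2, 85.2]
tool_rot: [-0.446, 1.569, -0.233]
force: [-0.8, 0.1, -0.1]
width: 72.4
```

Call:
{"fn": "servo_tool", "kwargs": {"rows": [{"dx":0,"dy":0,"dz":0,"wx":-1,"wy":0,"wz":0,"fingers":0},{"dx":0,"dy":0,"dz":0,"wx":-1,"wy":0,"wz":0,"fingers":0},{"dx":0,"dy":0,"dz":0,"wx":-1,"wy":0,"wz":0,"fingers":0},{"dx":0,"dy":0,"dz":0,"wx":-1,"wy":0,"wz":0,"fingers":0},{"dx":0,"dy":0,"dz":0,"wx":-1,"wy":0,"wz":0,"fingers":0}]}}

```text
clock: 15.2
eef_pos: [500.3, -20.0, 84.2]
tool_rot: [2.479, 1.571, -3.068]
force: [-0.3, -0.0, 0.2]
width: 85.3
```

Call:
{"fn": "servo_tool", "kwargs": {"rows": [{"dx":0,"dy":0,"dz":0,"wx":-1,"wy":0,"wz":0,"fingers":0},{"dx":0,"dy":0,"dz":0,"wx":-1,"wy":0,"wz":0,"fingers":0},{"dx":0,"dy":0,"dz":0,"wx":-1,"wy":0,"wz":0,"fingers":0},{"dx":0,"dy":0,"dz":0,"wx":-1,"wy":0,"wz":0,"fingers":0},{"dx":0,"dy":0,"dz":0,"wx":-1,"wy":0,"wz":0,"fingers":0}]}}

```text
clock: 15.82
eef_pos: [500.3, -20.0, 84.1]
tool_rot: [2.012, 1.57, -3.01]
force: [0.1, -0.2, 0.4]
width: 85.2
```

Call:
{"fn": "servo_tool", "kwargs": {"rows": [{"dx":0,"dy":0,"dz":0,"wx":-1,"wy":0,"wz":0,"fingers":0},{"dx":0,"dy":0,"dz":0,"wx":-1,"wy":0,"wz":0,"fingers":0},{"dx":0,"dy":0,"dz":0,"wx":-1,"wy":0,"wz":0,"fingers":0},{"dx":0,"dy":0,"dz":0,"wx":-1,"wy":0,"wz":0,"fingers":0},{"dx":0,"dy":0,"dz":0,"wx":-1,"wy":0,"wz":0,"fingers":0}]}}

```text
clock: 16.45
eef_pos: [500.4, -20.1, 84.1]
tool_rot: [1.612, 1.571, -2.887]
force: [-0.3, -1.5, -0.6]
width: 85.2
```

```bash
cat >> h.py <<'E'
D=26.
def tip(target,jaw,tilt=0,s=None):
    """target: world pos wanted for TRUE shut-tip point; tilt deg about tool z(+: tip toward +y_tool).
    prints turn rotvec units and shift (in new tool axes, after turn)"""
    s=s or ctrl.read_state(); R=toolR(s)
    a=np.degrees(np.arctan2(R[1,2],R[0,2])); da=(jaw-a+90)%180-90; a2=np.radians(a+da)
    z=np.array([np.cos(a2),np.sin(a2),0]); x=np.array([0,0,-1.]); y=np.cross(z,x)
    T=np.stack([x,y,z],1)@Ro.from_euler('z',tilt,degrees=True).as_matrix()
    w=Ro.from_matrix(R.T@T).as_rotvec(degrees=True)/6
    tp=s['eef_pos']-D*R[:,0]
    # reported TCP target
    P=np.array(target)+D*T[:,0]
    d=P-s['eef_pos']
    print('t %.2f jaw %.1f tilt %.1f tip'%(s['clock'],a,np.degrees(np.arcsin(R[2,1]))*-1*-1),np.round(tp,1),'eef',np.round(s['eef_pos'],1),'F',np.round(s['force'],1),'w %.1f'%s['width'],'q',np.round(s['qpos'],2))
    print('  turn units',np.round(w,2),'| shift pre-turn axes',np.round(R.T@d/750,4),'| post-turn axes',np.round(T.T@d/750,4),'| world',np.round(d,1))
E
python3 - <<'E'
from h import *
tip([446,94,60],102,6)
E
```

```text
t 16.45 jaw 102.2 tilt 0.0 tip [500.4 -20.1 110.1] eef [500.4 -20.1  84.1] F [-0.3 -1.5 -0.6] w 85.2 q [ 0.59  0.8  -0.97  2.02  0.92  0.84  0.86]
  turn units [ 0.04 -0.    1.  ] | shift pre-turn axes [0.0667 0.0423 0.164 ] | post-turn axes [0.0708 0.0357 0.1639] | world [-57.  113.5 -50. ]
```

Call:
{"fn": "servo_tool", "kwargs": {"rows": [{"dx":0.031,"dy":0.013,"dz":0.0547,"wx":0,"wy":0,"wz":0,"fingers":0},{"dx":0.031,"dy":0.013,"dz":0.0547,"wx":0,"wy":0,"wz":0,"fingers":0},{"dx":0.031,"dy":0.013,"dz":0.0547,"wx":0,"wy":0,"wz":0,"fingers":0},{"dx":0,"dy":0,"dz":0,"wx":0,"wy":0,"wz":0,"fingers":0}]}}

```text
clock: 16.95
eef_pos: [443.9, 97.8, 13.7]
tool_rot: [0.83, 1.568, 2.618]
force: [0.1, -0.7, -0.2]
width: 85.5
```

```bash
python3 - <<'E'
from h import *
tip([446,94,4],102,0)
c=cam('wrist'); im=save('wrist','w10.png',1.2); circ(im,'foil_roll',10,c)
E
```

```text
t 16.95 jaw 102.5 tilt 0.1 tip [444.   97.8  39.7] eef [443.9  97.8  13.7] F [ 0.1 -0.7 -0.2] w 85.5 q [ 0.26  0.85 -0.82  2.18  1.15  0.65  0.37]
  turn units [ 0.08  0.02 -0.02] | shift pre-turn axes [ 0.0476 -0.0017 -0.0057] | post-turn axes [ 0.0476 -0.0016 -0.0056] | world [  2.1  -3.8 -35.7]
foil_roll 0.85 px [246.8 227. ] rect [246.5 227. ] [70. 71.] 90.0 world ctr@z10 [444.9  93.8  10. ]
```

View pics/w10.png

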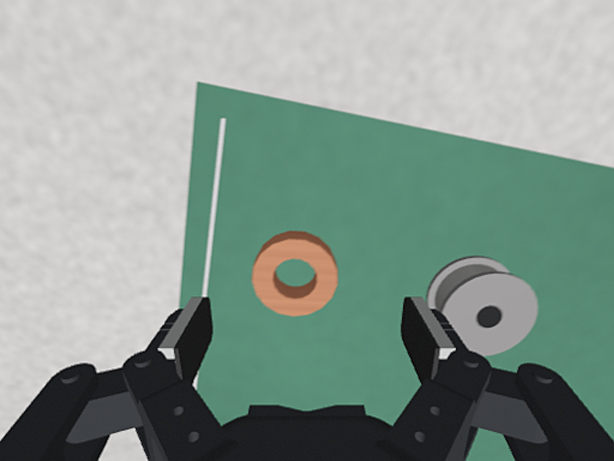

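Call:
{"fn": "servo_tool", "kwargs": {"rows": [{"dx":0.02,"dy":-0.001,"dz":-0.0055,"wx":0,"wy":0,"wz":0,"fingers":0},{"dx":0.02,"dy":0,"dz":0,"wx":0,"wy":0,"wz":0,"fingers":0},{"dx":0.0076,"dy":0,"dz":0,"wx":0,"wy":0,"wz":0,"fingers":0},{"dx":0,"dy":0,"dz":0,"wx":0,"wy":0,"wz":0,"fingers":0},{"dx":0,"dy":0,"dz":0,"wx":0,"wy":0,"wz":0,"fingers":1}]}}

```text
clock: 17.68
eef_pos: [448.3, 90.3, -20.7]
tool_rot: [-1.598, 1.57, 0.182]
force: [-0.3, -0.9, -0.6]
width: 69.9
```

Call:
{"fn": "servo_tool", "kwargs": {"rows": [{"dx":0,"dy":0,"dz":0,"wx":0,"wy":0,"wz":0,"fingers":1},{"dx":0,"dy":0,"dz":0,"wx":0,"wy":0,"wz":0,"fingers":1},{"dx":0,"dy":0,"dz":0,"wx":0,"wy":0,"wz":0,"fingers":1},{"dx":0,"dy":0,"dz":0,"wx":0,"wy":0,"wz":0,"fingers":1}]}}

```text
clock: 18.18
eef_pos: [448.2, 90.7, -20.1]
tool_rot: [-1.952, 1.569, -0.17]
force: [-1.4, -1.0, 11.9]
width: 45.3
```

```bash
python3 - <<'E'
from h import *
tip([446,94,4],102,0)
c=cam('wrist'); im=save('wrist','w11.png',1.2)
E
```

```text
t 18.18 jaw 102.1 tilt -0.1 tip [448.1  90.7   5.9] eef [448.2  90.7 -20.1] F [-1.4 -1.  11.9] w 45.3 q [ 0.23  0.91 -0.75  2.18  1.27  0.6   0.28]
  turn units [ 0.01 -0.01  0.02] | shift pre-turn axes [0.0026 0.0019 0.0049] | post-turn axes [0.0026 0.0019 0.0049] | world [-2.2  3.3 -1.9]
```

View pics/w11.png

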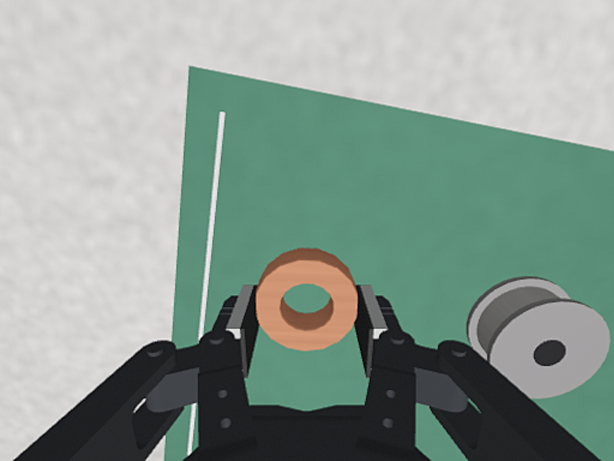

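```bash
python3 - <<'E'
from h import *
im=cv2.imread('pics/raw_w11.png'); cv2.imwrite('pics/c11.png',cv2.resize(im[190:340,160:350],None,fx=4,fy=4,interpolation=cv2.INTER_CUBIC))
s=ctrl.read_state();c=cam('wrist')
print('cam',-c[3].T@c[4], proj('wrist',[445.5,94,18],c),proj('wrist',[445.5,94,2],c))
im=save('scene','s11.png',1)
cv2.imwrite('pics/s11c.png',cv2.resize(im[90:220,200:330,::-1],None,fx=4.5,fy=4.5,interpolation=cv2.INTER_CUBIC))
E
```

```text
cam [366.00201974  74.75168434 148.0859122 ] (np.float64(259.16850509959363), np.float64(257.9179637658359)) (np.float64(258.8062894719963), np.float64(243.17993196277232))
```

View pics/c11.png

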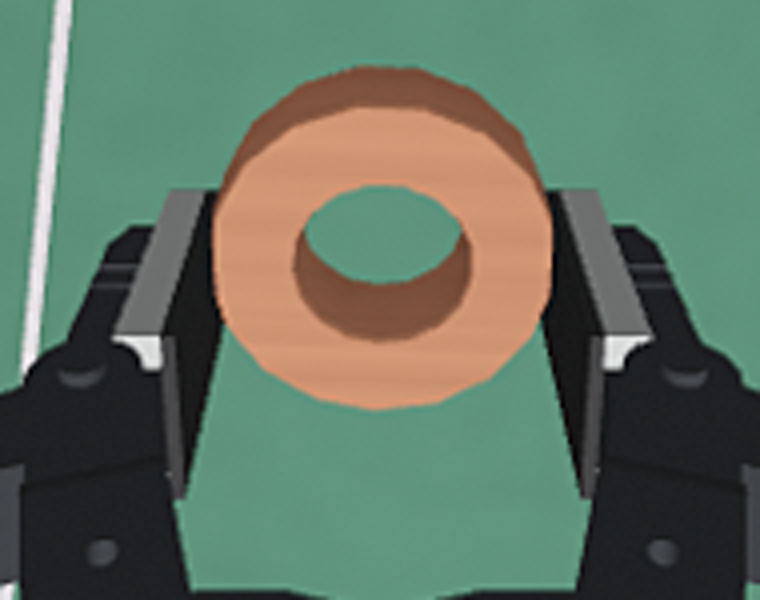

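View pics/s11c.png

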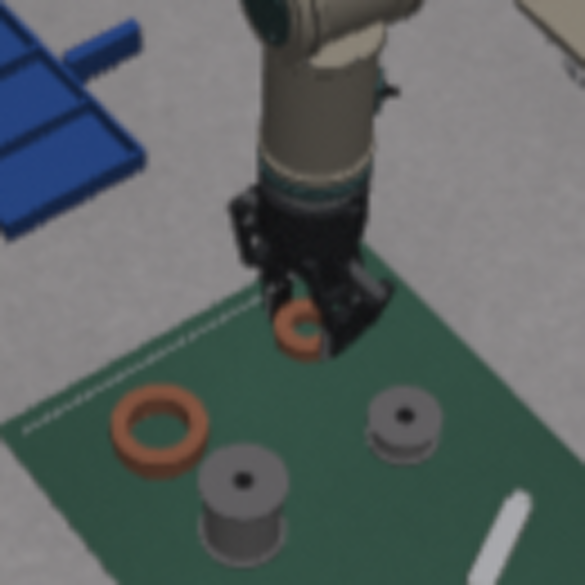

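Call:
{"fn": "servo_tool", "kwargs": {"rows": [{"dx":-0.02,"dy":0,"dz":0,"wx":0,"wy":0,"wz":0,"fingers":1},{"dx":-0.03,"dy":0,"dz":0,"wx":0,"wy":0,"wz":0,"fingers":1},{"dx":-0.03,"dy":0,"dz":0,"wx":0,"wy":0,"wz":0,"fingers":1},{"dx":0,"dy":0,"dz":0,"wx":0,"wy":0,"wz":0,"fingers":1}]}}

```text
clock: 18.77
eef_pos: [448.8, 90.9, 40.0]
tool_rot: [-1.588, 1.568, 0.193]
force: [0.7, -0.6, -0.8]
width: 45.3
```

```bash
python3 - <<'E'
from h import *
tip([446,94,4],102,0)
im=save('wrist','w12.png',1.2)
im=save('scene','s12.png',1)
cv2.imwrite('pics/s12c.png',cv2.resize(im[90:220,200:330,::-1],None,fx=4.5,fy=4.5,interpolation=cv2.INTER_CUBIC))
E
```

```text
t 18.77 jaw 102.0 tilt -0.2 tip [448.7  90.8  66. ] eef [448.8  90.9  40. ] F [ 0.7 -0.6 -0.8] w 45.3 q [ 0.3   0.81 -0.86  2.16  1.06  0.68  0.45]
  turn units [ 0.01 -0.    0.03] | shift pre-turn axes [0.0827 0.003  0.0049] | post-turn axes [0.0827 0.0028 0.0049] | world [ -2.8   3.1 -62. ]
```

View pics/w12.png

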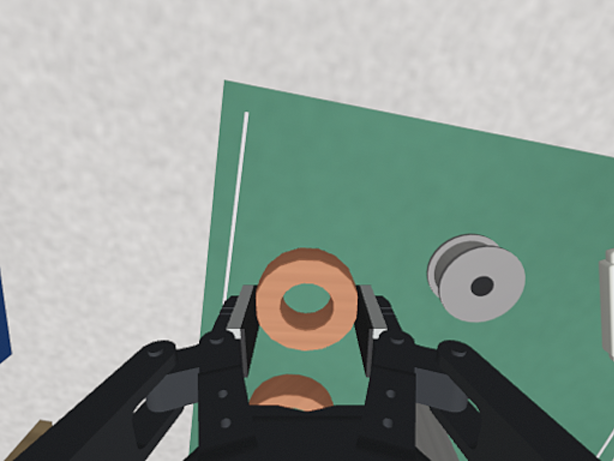

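View pics/s12c.png

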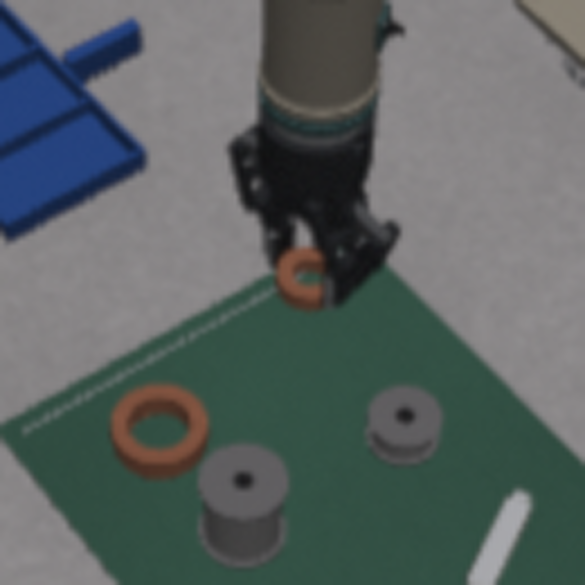

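Call:
{"fn": "servo_tool", "kwargs": {"rows": [{"dx":-0.016,"dy":-0.0045,"dz":-0.067,"wx":0,"wy":0,"wz":0,"fingers":1},{"dx":-0.016,"dy":-0.0045,"dz":-0.067,"wx":0,"wy":0,"wz":0,"fingers":1},{"dx":-0.016,"dy":-0.0045,"dz":-0.067,"wx":0,"wy":0,"wz":0,"fingers":1},{"dx":-0.016,"dy":-0.0045,"dz":-0.067,"wx":0,"wy":0,"wz":0,"fingers":1},{"dx":-0.016,"dy":-0.0045,"dz":-0.067,"wx":0,"wy":0,"wz":0,"fingers":1}]}}

```text
clock: 19.5
eef_pos: [516.3, -153.4, 98.0]
tool_rot: [1.096, 1.569, 2.877]
force: [1.1, 0.4, -1.2]
width: 45.2
```

Call:
{"fn": "servo_tool", "kwargs": {"rows": [{"dx":0,"dy":0,"dz":0,"wx":1,"wy":0,"wz":0,"fingers":1},{"dx":0,"dy":0,"dz":0,"wx":1,"wy":0,"wz":0,"fingers":1},{"dx":0,"dy":0,"dz":0,"wx":1,"wy":0,"wz":0,"fingers":1},{"dx":0,"dy":0,"dz":0,"wx":1,"wy":0,"wz":0,"fingers":1},{"dx":0,"dy":0,"dz":0,"wx":1,"wy":0,"wz":0,"fingers":1}]}}

```text
clock: 20.12
eef_pos: [515.9, -151.7, 97.5]
tool_rot: [1.813, 1.569, 3.067]
force: [-0.2, -0.2, -0.3]
width: 45.2
```

Call:
{"fn": "servo_tool", "kwargs": {"rows": [{"dx":0,"dy":0,"dz":0,"wx":1,"wy":0,"wz":0,"fingers":1},{"dx":0,"dy":0,"dz":0,"wx":1,"wy":0,"wz":0,"fingers":1},{"dx":0,"dy":0,"dz":0,"wx":1,"wy":0,"wz":0,"fingers":1},{"dx":0,"dy":0,"dz":0,"wx":1,"wy":0,"wz":0,"fingers":1},{"dx":0,"dy":0,"dz":0,"wx":1,"wy":0,"wz":0,"fingers":1}]}}

```text
clock: 20.75
eef_pos: [515.9, -151.7, 97.6]
tool_rot: [2.345, 1.569, 3.075]
force: [0.3, -1.0, -1.0]
width: 45.3
```

Call:
{"fn": "servo_tool", "kwargs": {"rows": [{"dx":0,"dy":0,"dz":0,"wx":1,"wy":0,"wz":0,"fingers":1},{"dx":0,"dy":0,"dz":0,"wx":1,"wy":0,"wz":0,"fingers":1},{"dx":0,"dy":0,"dz":0,"wx":1,"wy":0,"wz":0,"fingers":1},{"dx":0,"dy":0,"dz":0,"wx":1,"wy":0,"wz":0,"fingers":1},{"dx":0,"dy":0,"dz":0,"wx":1,"wy":0,"wz":0,"fingers":1}]}}

```text
clock: 21.38
eef_pos: [515.9, -151.7, 97.6]
tool_rot: [2.926, 1.569, 3.133]
force: [-1.1, 0.0, -1.4]
width: 45.3
```

Call:
{"fn": "servo_tool", "kwargs": {"rows": [{"dx":0,"dy":0,"dz":0,"wx":1,"wy":0,"wz":0,"fingers":1},{"dx":0,"dy":0,"dz":0,"wx":0.5,"wy":0,"wz":0,"fingers":1},{"dx":0,"dy":0,"dz":0,"wx":0,"wy":0,"wz":0,"fingers":1}]}}

```text
clock: 21.75
eef_pos: [516.0, -151.6, 97.8]
tool_rot: [-3.111, 1.569, -3.057]
force: [-0.6, -0.3, -0.6]
width: 45.3
```

```bash
python3 - <<'E'
from h import *
np.set_printoptions(precision=1,suppress=True)
tip([517.5,-151,60],2.8)
s=ctrl.read_state(); c=cam('wrist'); im=save('wrist','w13.png')
R=toolR(s); p=ray('wrist',(255.5,252.5),s['eef_pos'][2]+38.1,c); print('ring ctr',p,'in tool',R.T@(p-s['eef_pos']))
E
```

```text
t 21.75 jaw 3.1 tilt -0.0 tip [ 516.1 -151.6  123.8] eef [ 516.  -151.6   97.8] F [-0.6 -0.3 -0.6] w 45.3 q [ 0.6  0.7 -0.5  1.9  0.5  0.7 -0.2]
  turn units [ 0.1 -0.   0. ] | shift pre-turn axes [0.1 0.  0. ] | post-turn axes [0.1 0.  0. ] | world [  1.5   0.6 -63.8]
ring ctr [ 515.6 -145.   135.9] in tool [-38.1   6.6  -0.2]
```

View pics/w13.png

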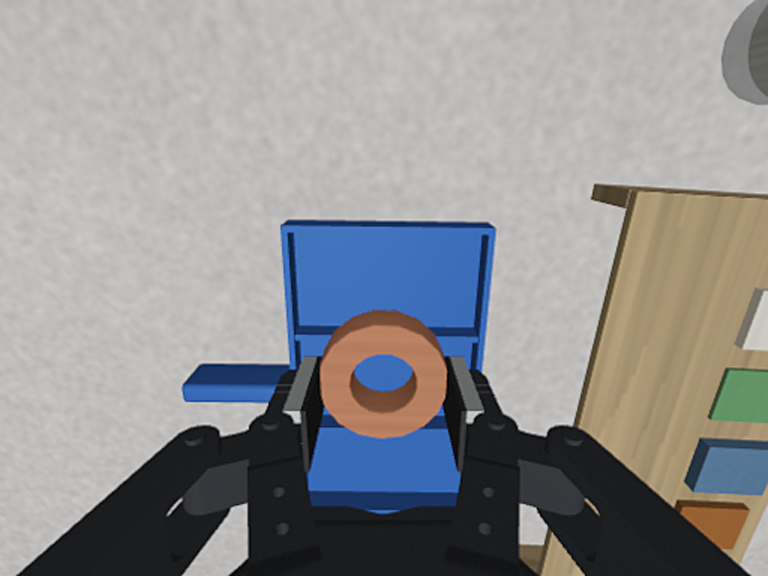

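```bash
python3 - <<'E'
from h import *
np.set_printoptions(precision=1,suppress=True)
c=cam('wrist'); s=ctrl.read_state()
for nm,z,P in [('outer L corners',22,[(281,226),(495,230)]),('inner corners',22,[(290,232),(487,237)]),('divider1 top edge ends(inner)',22,[(294,328),(484,335)]),('fin',32,[(183,392),(191,366)])]:
    print(nm,np.array([ray('wrist',(a/1.5,b/1.5),z,c) for a,b in P]))
im=cv2.imread('pics/raw_w13.png'); cv2.imwrite('pics/c13.png',cv2.resize(im[135:290,115:345],None,fx=3.4,fy=3.4,interpolation=cv2.INTER_CUBIC))
E
```

```text
outer L corners [[ 453.5 -114.2   22. ]
 [ 579.8 -109.6   22. ]]
inner corners [[ 458.7 -117.5   22. ]
 [ 575.6 -114.    22. ]]
divider1 top edge ends(inner) [[ 460.3 -179.6   22. ]
 [ 582.4 -177.7   22. ]]
fin [[ 389.7 -224.5   32. ]
 [ 396.7 -205.1   32. ]]
```

View pics/c13.png

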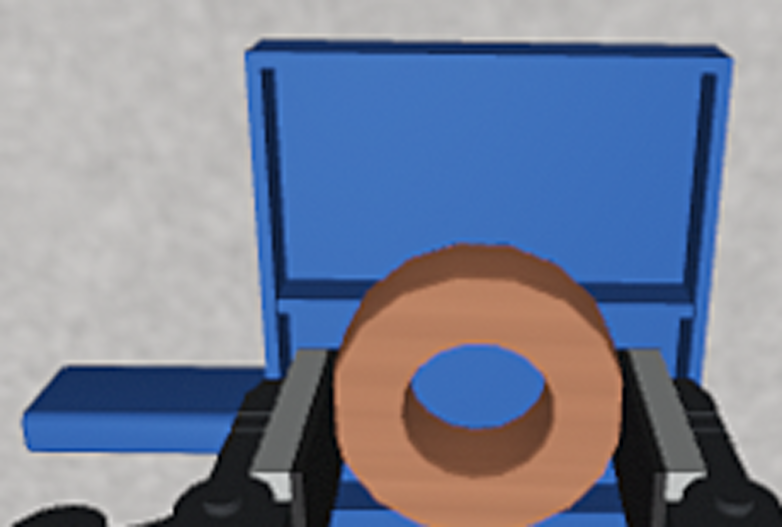

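Call:
{"fn": "servo_tool", "kwargs": {"rows": [{"dx":0.06,"dy":-0.0069,"dz":0.0032,"wx":0.05,"wy":0,"wz":0,"fingers":1},{"dx":0.05,"dy":0,"dz":0,"wx":0,"wy":0,"wz":0,"fingers":1},{"dx":0.025,"dy":0,"dz":0,"wx":0,"wy":0,"wz":0,"fingers":1},{"dx":0.013,"dy":0,"dz":0,"wx":0,"wy":0,"wz":0,"fingers":1},{"dx":0.0045,"dy":0,"dz":0,"wx":0,"wy":0,"wz":0,"fingers":1}]}}

```text
clock: 22.42
eef_pos: [519.3, -156.6, -16.0]
tool_rot: [2.553, 1.57, 2.601]
force: [-0.0, -0.5, -1.1]
width: 45.0
```

Call:
{"fn": "servo_tool", "kwargs": {"rows": [{"dx":0,"dy":0,"dz":0,"wx":0,"wy":0,"wz":0,"fingers":1}]}}

```text
clock: 22.55
eef_pos: [519.8, -156.8, -15.2]
tool_rot: [-0.23, 1.57, -0.182]
force: [0.1, -0.5, -0.9]
width: 45.3
```

```bash
python3 - <<'E'
from h import *
tip([518,-151,9],2.8); save('wrist','w14.png',1.2)
E
```

```text
t 22.55 jaw 2.8 tilt -0.0 tip [ 519.8 -156.7   10.8] eef [ 519.8 -156.8  -15.2] F [ 0.1 -0.5 -0.9] w 45.3 q [ 0.49  0.85 -0.39  1.96  0.68  0.47 -0.35]
  turn units [-0.01  0.01  0.  ] | shift pre-turn axes [ 0.0025  0.0078 -0.002 ] | post-turn axes [ 0.0025  0.0078 -0.002 ] | world [-1.8  5.8 -1.8]
```

View pics/w14.png

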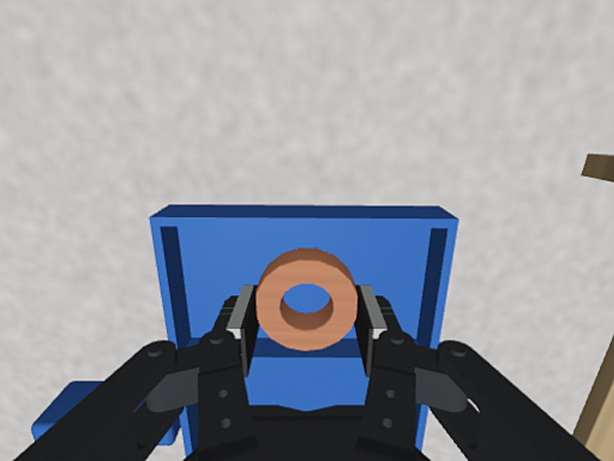

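Call:
{"fn": "servo_tool", "kwargs": {"rows": [{"dx":0,"dy":0.007,"dz":-0.001,"wx":0,"wy":0,"wz":0,"fingers":1},{"dx":0.003,"dy":0,"dz":0,"wx":0,"wy":0,"wz":0,"fingers":1},{"dx":0,"dy":0,"dz":0,"wx":0,"wy":0,"wz":0,"fingers":1},{"dx":0,"dy":0,"dz":0,"wx":0,"wy":0,"wz":0,"fingers":0.3},{"dx":0,"dy":0,"dz":0,"wx":0,"wy":0,"wz":0,"fingers":0.3}]}}

```text
clock: 23.22
eef_pos: [518.5, -151.6, -17.8]
tool_rot: [-0.306, 1.571, -0.259]
force: [0.6, -0.1, 0.5]
width: 60.0
```

Call:
{"fn": "servo_tool", "kwargs": {"rows": [{"dx":0,"dy":0,"dz":0,"wx":0,"wy":0,"wz":0,"fingers":0.3},{"dx":0,"dy":0,"dz":0,"wx":0,"wy":0,"wz":0,"fingers":0.3}]}}

```text
clock: 23.48
eef_pos: [518.4, -151.5, -17.8]
tool_rot: [-0.028, 1.571, 0.019]
force: [0.1, -0.6, 1.0]
width: 59.7
```

Call:
{"fn": "servo_tool", "kwargs": {"rows": [{"dx":-0.02,"dy":0,"dz":0,"wx":0,"wy":0,"wz":0,"fingers":0.3},{"dx":-0.06,"dy":0,"dz":0,"wx":0,"wy":0,"wz":0,"fingers":0.3},{"dx":-0.08,"dy":0,"dz":0,"wx":0,"wy":0,"wz":0,"fingers":0},{"dx":0,"dy":0,"dz":0,"wx":0,"wy":0,"wz":0,"fingers":0}]}}

```text
clock: 23.98
eef_pos: [522.0, -151.8, 107.4]
tool_rot: [-0.255, 1.561, -0.207]
force: [0.6, 0.2, 0.1]
width: 85.1
```

```bash
python3 - <<'E'
from h import *
tip([518,-151,9],2.8); c=cam('wrist'); im=save('wrist','w15.png',1.2); circ(im,'foil_roll',12,c)
E
```

```text
t 23.98 jaw 2.7 tilt -0.1 tip [ 521.7 -151.7  133.4] eef [ 522.  -151.8  107.4] F [0.6 0.2 0.1] w 85.1 q [ 0.59  0.66 -0.56  1.91  0.52  0.71 -0.23]
  turn units [-0.01  0.09  0.02] | shift pre-turn axes [ 0.1658  0.0017 -0.0068] | post-turn axes [ 0.1658  0.0013 -0.0052] | world [  -4.     0.8 -124.4]
foil_roll 0.57 px [251.1 183.3] rect [250.8 183.3] [48.1 48.8] 45.0 world ctr@z12 [ 518.2 -147.5   12. ]
```

View pics/w15.png

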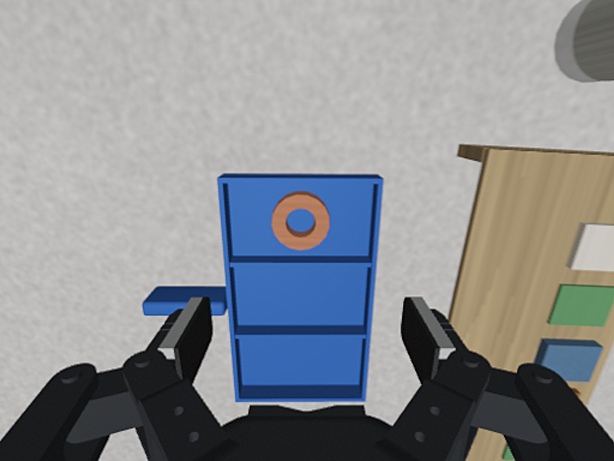

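```bash
python3 - <<'E'
from h import *
# w2 camera pose: reconstruct from pose then: eef (443.5,150.3,250.4), jaw 0.2 
s=ctrl.read_state(); c=cam('wrist'); R=toolR(s); Rct=c[3]@R; off=R.T@(-c[3].T@c[4]-s['eef_pos'])
a=np.radians(0.2); z=np.array([np.cos(a),np.sin(a),0]); x=np.array([0,0,-1.]); T=np.stack([x,np.cross(z,x),z],1)
Rc=Rct@T.T; C=np.array([443.5,150.3,250.4])+T@off
c2=(c[0],c[1],c[2],Rc,-Rc@C)
A=ray('',(343/1.5,81/1.5),8,c2);B=ray('',(429/1.5,23/1.5),8,c2); print(A,B,np.linalg.norm(A-B),(A+B)/2,np.degrees(np.arctan2(*(B-A)[1::-1])))
fa=np.degrees(np.arctan2(*(B-A)[1::-1]))
M=(A+B)/2
tip([M[0],M[1]-0,130],fa-90)
E
```

```text
[407.08243912 290.60956492   8.        ] [481.86768562 335.72114449   8.        ] 87.33777936413304 [444.47506237 313.16535471   8.        ] 31.099008347159536
t 24.07 jaw 2.7 tilt -0.1 tip [ 518.5 -151.9  129.4] eef [ 518.5 -152.   103.4] F [-0.2  0.5 -0.1] w 85.6 q [ 0.59  0.67 -0.55  1.91  0.53  0.71 -0.23]
  turn units [10.27  0.02  0.  ] | shift pre-turn axes [-0.0015  0.6241 -0.0692] | post-turn axes [-0.0008  0.2358 -0.582 ] | world [-74.1 465.1   0.6]
```

Call:
{"fn": "servo_tool", "kwargs": {"rows": [{"dx":0,"dy":0.078,"dz":-0.0087,"wx":0,"wy":0,"wz":0,"fingers":0},{"dx":0,"dy":0.078,"dz":-0.0087,"wx":0,"wy":0,"wz":0,"fingers":0},{"dx":0,"dy":0.078,"dz":-0.0087,"wx":0,"wy":0,"wz":0,"fingers":0},{"dx":0,"dy":0.078,"dz":-0.0087,"wx":0,"wy":0,"wz":0,"fingers":0},{"dx":0,"dy":0.078,"dz":-0.0087,"wx":0,"wy":0,"wz":0,"fingers":0}]}}

```text
clock: 24.7
eef_pos: [470.3, 140.3, 101.1]
tool_rot: [-2.787, 1.568, -2.739]
force: [0.3, -0.9, -0.6]
width: 85.6
```

Call:
{"fn": "servo_tool", "kwargs": {"rows": [{"dx":0,"dy":0.078,"dz":-0.0087,"wx":0,"wy":0,"wz":0,"fingers":0},{"dx":0,"dy":0.078,"dz":-0.0087,"wx":0,"wy":0,"wz":0,"fingers":0},{"dx":0,"dy":0.078,"dz":-0.0087,"wx":0,"wy":0,"wz":0,"fingers":0},{"dx":0,"dy":0,"dz":0,"wx":1,"wy":0,"wz":0,"fingers":0},{"dx":0,"dy":0,"dz":0,"wx":1,"wy":0,"wz":0,"fingers":0}]}}

```text
clock: 25.32
eef_pos: [442.2, 313.6, 100.7]
tool_rot: [-2.339, 1.567, -2.501]
force: [-0.2, 0.4, 0.3]
width: 85.6
```

Call:
{"fn": "servo_tool", "kwargs": {"rows": [{"dx":0,"dy":0,"dz":0,"wx":1,"wy":0,"wz":0,"fingers":0},{"dx":0,"dy":0,"dz":0,"wx":1,"wy":0,"wz":0,"fingers":0},{"dx":0,"dy":0,"dz":0,"wx":1,"wy":0,"wz":0,"fingers":0},{"dx":0,"dy":0,"dz":0,"wx":1,"wy":0,"wz":0,"fingers":0},{"dx":0,"dy":0,"dz":0,"wx":1,"wy":0,"wz":0,"fingers":0}]}}

```text
clock: 25.95
eef_pos: [442.8, 312.5, 100.9]
tool_rot: [-1.717, 1.568, -2.406]
force: [0.6, 0.6, -0.5]
width: 85.4
```

Call:
{"fn": "servo_tool", "kwargs": {"rows": [{"dx":0,"dy":0,"dz":0,"wx":1,"wy":0,"wz":0,"fingers":0},{"dx":0,"dy":0,"dz":0,"wx":1,"wy":0,"wz":0,"fingers":0},{"dx":0,"dy":0,"dz":0,"wx":1,"wy":0,"wz":0,"fingers":0},{"dx":0,"dy":0,"dz":0,"wx":0.3,"wy":0,"wz":0,"fingers":0},{"dx":0,"dy":0,"dz":0,"wx":0,"wy":0,"wz":0,"fingers":0}]}}

```text
clock: 26.58
eef_pos: [443.3, 313.1, 101.5]
tool_rot: [-1.313, 1.569, -2.343]
force: [0.2, -0.1, -0.9]
width: 85.7
```

```bash
python3 - <<'E'
from h import *
c=cam('wrist'); im=save('wrist','w16.png',1.5)
for r in ctrl.silhouettes('fid','wrist'):
    p=np.argwhere(r['region'])[:,::-1].astype(np.float32)
    if len(p)<50: continue
    W=np.array([ray('wrist',q,8,c)[:2] for q in p],np.float32)
    rc=cv2.minAreaRect(W); l=cv2.fitLine(W,cv2.DIST_L2,0,.01,.01).ravel()
    print(r['conf'],rc,W.mean(0),np.degrees(np.arctan2(l[1],l[0])))
tip([444.5,313.2,60],-59)
E
```

```text
0.94 ((444.1684265136719, 313.1983642578125), (91.31700897216797, 19.254602432250977), 29.111873626708984) [445.62808 313.862  ] 29.569674
0.76 ((504.6744384765625, 474.908447265625), (21.189289093017578, 70.89061737060547), 84.23536682128906) [503.82986 474.63504] -9.605719
0.71 ((367.0740966796875, 495.845703125), (91.54755401611328, 24.108665466308594), 40.97029495239258) [368.88483 497.46298] 40.91152
t 26.68 jaw -59.0 tilt -0.0 tip [443.6 313.3 127.8] eef [443.6 313.3 101.8] F [0.6 1.3 0.2] w 85.1 q [-0.55  0.62 -0.18  1.91  0.18  0.62 -1.87]
  turn units [0.   0.   0.01] | shift pre-turn axes [0.0904 0.0011 0.0007] | post-turn axes [0.0904 0.001  0.0007] | world [  0.9  -0.1 -67.8]
```

View pics/w16.png

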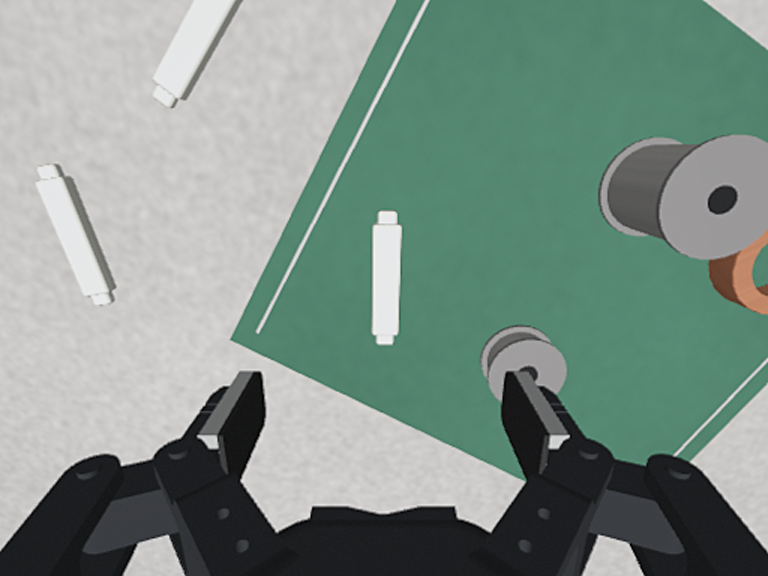

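Call:
{"fn": "servo_tool", "kwargs": {"rows": [{"dx":0.06,"dy":0.005,"dz":0.0007,"wx":0.25,"wy":0,"wz":0,"fingers":0.3},{"dx":0.06,"dy":0,"dz":0,"wx":0,"wy":0,"wz":0,"fingers":0.4},{"dx":0.03,"dy":0,"dz":0,"wx":0,"wy":0,"wz":0,"fingers":0.5},{"dx":0.015,"dy":0,"dz":0,"wx":0,"wy":0,"wz":0,"fingers":0.5},{"dx":0,"dy":0,"dz":0,"wx":0,"wy":0,"wz":0,"fingers":0.5}]}}

```text
clock: 27.3
eef_pos: [447.1, 314.8, -21.9]
tool_rot: [-1.524, 1.57, -2.581]
force: [-0.7, 0.3, 0.4]
width: 42.9
```

```bash
python3 - <<'E'
from h import *
c=cam('wrist'); im=save('wrist','w17.png',1.2)
tip([444.5,313.2,4],-60.5)
E
```

```text
t 27.35 jaw -60.5 tilt 0.0 tip [447.6 315.1   4.8] eef [447.6 315.1 -21.2] F [-0.2  1.2 -0.7] w 42.8 q [-0.59  0.83 -0.11  1.95  0.23  0.37 -1.94]
  turn units [-0.01 -0.   -0.01] | shift pre-turn axes [ 0.0011 -0.0049  0.0002] | post-turn axes [ 0.0011 -0.0049  0.0002] | world [-3.1 -1.9 -0.8]
```

View pics/w17.png

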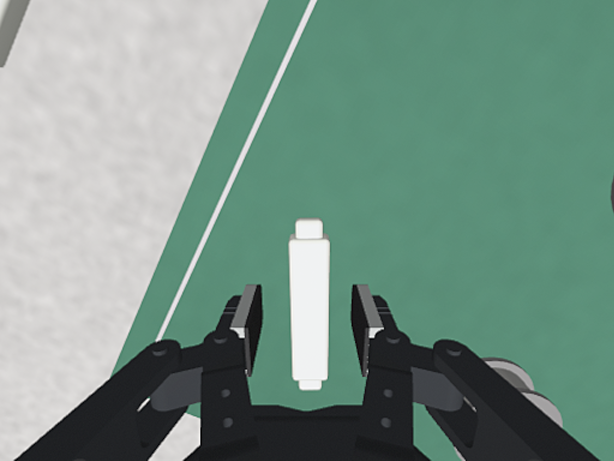

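Aligned between the jaws, stick at cols 290–328. Close and lift.

Call:
{"fn": "servo_tool", "kwargs": {"rows": [{"dx":0.0005,"dy":0,"dz":0,"wx":0,"wy":0,"wz":0,"fingers":1},{"dx":0,"dy":0,"dz":0,"wx":0,"wy":0,"wz":0,"fingers":1},{"dx":0,"dy":0,"dz":0,"wx":0,"wy":0,"wz":0,"fingers":1},{"dx":0,"dy":0,"dz":0,"wx":0,"wy":0,"wz":0,"fingers":1}]}}

```text
clock: 27.85
eef_pos: [448.1, 315.4, -20.7]
tool_rot: [1.649, 1.569, 0.592]
force: [-0.8, -0.0, 6.2]
width: 16.2
```

Call:
{"fn": "servo_tool", "kwargs": {"rows": [{"dx":-0.02,"dy":0,"dz":0,"wx":0,"wy":0,"wz":0,"fingers":1},{"dx":-0.06,"dy":0,"dz":0,"wx":0,"wy":0,"wz":0,"fingers":1},{"dx":-0.08,"dy":0,"dz":0,"wx":0,"wy":0,"wz":0,"fingers":1},{"dx":0,"dy":0,"dz":0,"wx":0,"wy":0,"wz":0,"fingers":1}]}}

```text
clock: 28.35
eef_pos: [450.3, 317.3, 103.5]
tool_rot: [1.714, 1.561, 0.657]
force: [0.5, -0.0, -0.9]
width: 16.3
```

```bash
python3 - <<'E'
from h import *
c=cam('wrist'); im=save('wrist','w18.png',1.2)
tip([521,-222,130],-87.6)
E
```

```text
t 28.40 jaw -60.6 tilt 0.3 tip [448.7 315.9 127.1] eef [448.8 316.  101.1] F [-0.  -0.8 -0.2] w 15.5 q [-0.55  0.63 -0.18  1.9   0.18  0.62 -1.9 ]
  turn units [ 4.5  -0.02 -0.05] | shift pre-turn axes [-0.0058 -0.2686  0.672 ] | post-turn axes [-0.0038  0.0661  0.7207] | world [  72.2 -538.     2.9]
```

View pics/w18.png

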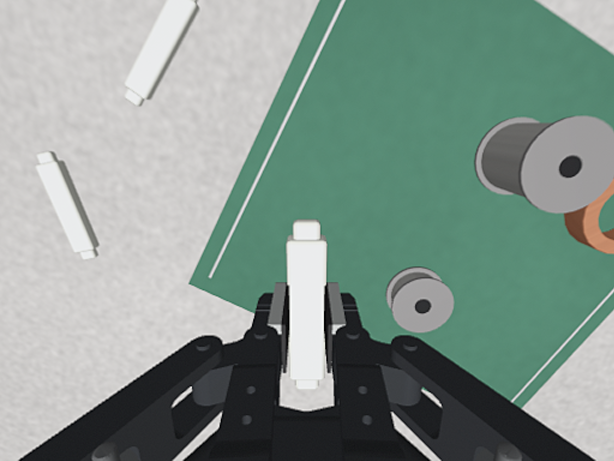

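Call:
{"fn": "servo_tool", "kwargs": {"rows": [{"dx":0,"dy":-0.0263,"dz":0.0675,"wx":0,"wy":0,"wz":0,"fingers":1},{"dx":0,"dy":-0.0263,"dz":0.0675,"wx":0,"wy":0,"wz":0,"fingers":1},{"dx":0,"dy":-0.0263,"dz":0.0675,"wx":0,"wy":0,"wz":0,"fingers":1},{"dx":0,"dy":-0.0263,"dz":0.0675,"wx":0,"wy":0,"wz":0,"fingers":1},{"dx":0,"dy":-0.0263,"dz":0.0675,"wx":0,"wy":0,"wz":0,"fingers":1}]}}

```text
clock: 29.02
eef_pos: [484.9, 44.1, 97.3]
tool_rot: [-1.921, 1.569, -2.978]
force: [1.2, 0.2, 0.2]
width: 15.7
```

Call:
{"fn": "servo_tool", "kwargs": {"rows": [{"dx":0,"dy":-0.0263,"dz":0.0675,"wx":0,"wy":0,"wz":0,"fingers":1},{"dx":0,"dy":-0.0263,"dz":0.0675,"wx":0,"wy":0,"wz":0,"fingers":1},{"dx":0,"dy":-0.0263,"dz":0.0675,"wx":0,"wy":0,"wz":0,"fingers":1},{"dx":0,"dy":-0.0263,"dz":0.0675,"wx":0,"wy":0,"wz":0,"fingers":1},{"dx":0,"dy":-0.0263,"dz":0.0675,"wx":0,"wy":0,"wz":0,"fingers":1}]}}

```text
clock: 29.65
eef_pos: [523.4, -224.3, 97.1]
tool_rot: [-2.545, 1.568, 2.681]
force: [1.6, 0.3, -0.3]
width: 15.9
```

Call:
{"fn": "servo_tool", "kwargs": {"rows": [{"dx":0,"dy":0,"dz":0,"wx":1,"wy":0,"wz":0,"fingers":1},{"dx":0,"dy":0,"dz":0,"wx":1,"wy":0,"wz":0,"fingers":1},{"dx":0,"dy":0,"dz":0,"wx":1,"wy":0,"wz":0,"fingers":1},{"dx":0,"dy":0,"dz":0,"wx":1,"wy":0,"wz":0,"fingers":1},{"dx":0,"dy":0,"dz":0,"wx":0.5,"wy":0,"wz":0,"fingers":1}]}}

```text
clock: 30.28
eef_pos: [523.2, -222.5, 97.0]
tool_rot: [-1.912, 1.568, 2.841]
force: [0.0, 0.8, -0.5]
width: 15.9
```

```bash
python3 - <<'E'
from h import *
c=cam('wrist'); im=save('wrist','w19.png',1.5)
tip([525.4,-222,8],-87.6)
E
```

```text
t 30.32 jaw -87.7 tilt -0.1 tip [ 523.3 -222.4  123. ] eef [ 523.2 -222.4   97. ] F [ 0.9 -0.  -0.7] w 16.0 q [ 0.45  0.66 -0.14  1.84  0.14  0.65 -1.31]
  turn units [-0.02 -0.01  0.02] | shift pre-turn axes [ 0.1533  0.0033 -0.0003] | post-turn axes [ 0.1533  0.0029 -0.0004] | world [   2.2    0.4 -115. ]
```

View pics/w19.png

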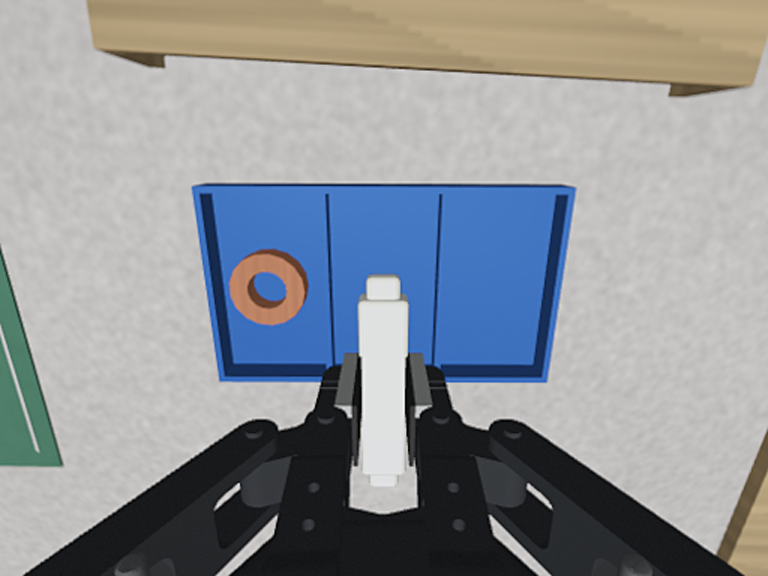

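Call:
{"fn": "servo_tool", "kwargs": {"rows": [{"dx":0.06,"dy":0.003,"dz":0,"wx":0,"wy":0,"wz":0,"fingers":1},{"dx":0.05,"dy":0,"dz":0,"wx":0,"wy":0,"wz":0,"fingers":1},{"dx":0.028,"dy":0,"dz":0,"wx":0,"wy":0,"wz":0,"fingers":1},{"dx":0.013,"dy":0,"dz":0,"wx":0,"wy":0,"wz":0,"fingers":1},{"dx":0,"dy":0,"dz":0,"wx":0,"wy":0,"wz":0,"fingers":1}]}}

```text
clock: 30.95
eef_pos: [526.0, -222.5, -15.8]
tool_rot: [-1.994, 1.569, 2.762]
force: [0.5, -0.8, 0.3]
width: 15.7
```

```bash
python3 - <<'E'
from h import *
np.set_printoptions(precision=1,suppress=True)
c=cam('wrist'); im=save('wrist','w20.png',1.2)
s=ctrl.read_state();tip([525.4,-222,8],-87.6)
# w19 geometry
R=toolR(s); Rct=c[3]@R; off=R.T@(-c[3].T@c[4]-s['eef_pos'])
a=np.radians(-87.7); z=np.array([np.cos(a),np.sin(a),0]); x=np.array([0,0,-1.]); T=np.stack([x,np.cross(z,x),z],1)
Rc=Rct@T.T; C=np.array([523.2,-222.4,97.])+T@off; c2=(c[0],c[1],c[2],Rc,-Rc@C)
f=lambda p,z: ray('',(p[0]/1.5,p[1]/1.5),z,c2)
print('riser front top',f((94,47),48),f((753,85),48))
print('riser front bottom edge board(40)/cheek inner', f((165,56),40), f((670,84),40))
print('tray outer', *[f(p,22) for p in [(194,187),(575,189),(547,381),(220,381)]])
E
```

```text
t 31.00 jaw -87.5 tilt 0.0 tip [ 526.7 -222.8   11. ] eef [ 526.7 -222.8  -15. ] F [-0.1  0.3 -0.1] w 15.9 q [ 0.4  0.8 -0.1  1.9  0.2  0.4 -1.4]
  turn units [ 0. -0. -0.] | shift pre-turn axes [ 0. -0. -0.] | post-turn axes [ 0. -0. -0.] | world [-1.3  0.8 -3. ]
riser front top [643.1 -83.2  48. ] [ 639.9 -389.9   48. ]
riser front bottom edge board(40)/cheek inner [ 642.  -111.5   40. ] [ 639.9 -355.8   40. ]
tray outer [ 579.2 -110.9   22. ] [ 587.  -327.3   22. ] [ 462.3 -332.5   22. ] [ 453.2 -114.9   22. ]
```

View pics/w20.png

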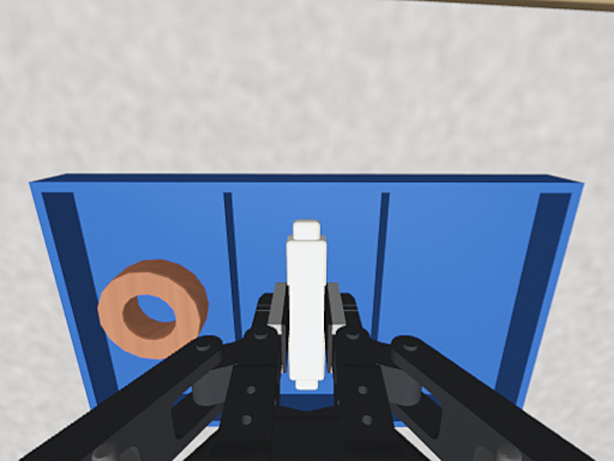

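Call:
{"fn": "servo_tool", "kwargs": {"rows": [{"dx":0.0045,"dy":0,"dz":0,"wx":0,"wy":0,"wz":0,"fingers":1},{"dx":0,"dy":0,"dz":0,"wx":0,"wy":0,"wz":0,"fingers":1},{"dx":0,"dy":0,"dz":0,"wx":0,"wy":0,"wz":0,"fingers":0.68},{"dx":0,"dy":0,"dz":0,"wx":0,"wy":0,"wz":0,"fingers":0.68},{"dx":0,"dy":0,"dz":0,"wx":0,"wy":0,"wz":0,"fingers":0.68}]}}

```text
clock: 31.62
eef_pos: [526.8, -222.8, -18.4]
tool_rot: [1.277, 1.57, -0.251]
force: [-1.0, -0.7, -0.6]
width: 27.4
```

Call:
{"fn": "servo_tool", "kwargs": {"rows": [{"dx":-0.02,"dy":0,"dz":0,"wx":0,"wy":0,"wz":0,"fingers":0.68},{"dx":-0.06,"dy":0,"dz":0,"wx":0,"wy":0,"wz":0,"fingers":0.68},{"dx":-0.08,"dy":0,"dz":0,"wx":0,"wy":0,"wz":0,"fingers":0},{"dx":0,"dy":0,"dz":0,"wx":0,"wy":0,"wz":0,"fingers":0}]}}

```text
clock: 32.12
eef_pos: [530.4, -224.1, 107.1]
tool_rot: [1.172, 1.56, -0.356]
force: [-0.3, 0.2, -0.2]
width: 62.9
```

```bash
python3 - <<'E'
from h import *
c=cam('wrist'); im=save('wrist','w21.png',1.2)
tip([441,201,130],22); tip([441,201,130],0);tip([441,201,130],-68)
E
```

```text
t 32.17 jaw -87.6 tilt 0.3 tip [ 528.3 -223.5  130.7] eef [ 528.4 -223.5  104.7] F [0.2 0.4 0.1] w 69.7 q [ 0.45  0.65 -0.15  1.83  0.15  0.67 -1.32]
  turn units [ 1.174e+01 -1.000e-02 -6.000e-02] | shift pre-turn axes [-0.001  -0.0925 -0.5705] | post-turn axes [ 0.0009 -0.5685 -0.104 ] | world [-87.4 424.5  -0.7]
t 32.17 jaw -87.6 tilt 0.3 tip [ 528.3 -223.5  130.7] eef [ 528.4 -223.5  104.7] F [0.2 0.4 0.1] w 69.7 q [ 0.45  0.65 -0.15  1.83  0.15  0.67 -1.32]
  turn units [-14.6    0.06  -0.02] | shift pre-turn axes [-0.001  -0.0925 -0.5705] | post-turn axes [ 0.0009  0.566  -0.1166] | world [-87.4 424.5  -0.7]
t 32.17 jaw -87.6 tilt 0.3 tip [ 528.3 -223.5  130.7] eef [ 528.4 -223.5  104.7] F [0.2 0.4 0.1] w 69.7 q [ 0.45  0.65 -0.15  1.83  0.15  0.67 -1.32]
  turn units [-3.26  0.03 -0.05] | shift pre-turn axes [-0.001  -0.0925 -0.5705] | post-turn axes [ 0.0009  0.104  -0.5685] | world [-87.4 424.5  -0.7]
```

View pics/w21.png

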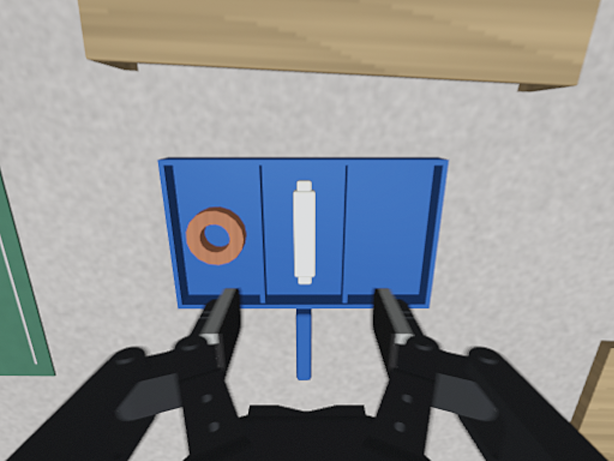

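Call:
{"fn": "servo_tool", "kwargs": {"rows": [{"dx":0,"dy":-0.0116,"dz":-0.0714,"wx":0,"wy":0,"wz":0,"fingers":0},{"dx":0,"dy":-0.0116,"dz":-0.0714,"wx":0,"wy":0,"wz":0,"fingers":0},{"dx":0,"dy":-0.0116,"dz":-0.0714,"wx":0,"wy":0,"wz":0,"fingers":0},{"dx":0,"dy":-0.0116,"dz":-0.0714,"wx":0,"wy":0,"wz":0,"fingers":0},{"dx":0,"dy":-0.0116,"dz":-0.0714,"wx":0,"wy":0,"wz":0,"fingers":0}]}}

```text
clock: 32.8
eef_pos: [470.3, 44.3, 100.8]
tool_rot: [-1.489, 1.569, -3.017]
force: [0.3, 0.7, -0.6]
width: 85.4
```

Call:
{"fn": "servo_tool", "kwargs": {"rows": [{"dx":0,"dy":-0.0116,"dz":-0.0714,"wx":0,"wy":0,"wz":0,"fingers":0},{"dx":0,"dy":-0.0116,"dz":-0.0714,"wx":0,"wy":0,"wz":0,"fingers":0},{"dx":0,"dy":-0.0116,"dz":-0.0714,"wx":0,"wy":0,"wz":0,"fingers":0},{"dx":0,"dy":0,"dz":0,"wx":-1,"wy":0,"wz":0,"fingers":0},{"dx":0,"dy":0,"dz":0,"wx":-1,"wy":0,"wz":0,"fingers":0}]}}

```text
clock: 33.42
eef_pos: [437.3, 203.0, 100.6]
tool_rot: [-1.325, 1.568, -2.637]
force: [0.3, -1.1, -0.9]
width: 85.8
```

Call:
{"fn": "servo_tool", "kwargs": {"rows": [{"dx":0,"dy":0,"dz":0,"wx":-1,"wy":0,"wz":0,"fingers":0},{"dx":0,"dy":0,"dz":0,"wx":-1,"wy":0,"wz":0,"fingers":0},{"dx":0,"dy":0,"dz":0,"wx":-1,"wy":0,"wz":0,"fingers":0},{"dx":0,"dy":0,"dz":0,"wx":-1,"wy":0,"wz":0,"fingers":0},{"dx":0,"dy":0,"dz":0,"wx":-1,"wy":0,"wz":0,"fingers":0}]}}

```text
clock: 34.05
eef_pos: [437.9, 201.7, 100.6]
tool_rot: [-1.856, 1.568, -2.647]
force: [0.2, 0.5, -0.3]
width: 85.5
```

Call:
{"fn": "servo_tool", "kwargs": {"rows": [{"dx":0,"dy":0,"dz":0,"wx":-1,"wy":0,"wz":0,"fingers":0},{"dx":0,"dy":0,"dz":0,"wx":-1,"wy":0,"wz":0,"fingers":0},{"dx":0,"dy":0,"dz":0,"wx":-1,"wy":0,"wz":0,"fingers":0},{"dx":0,"dy":0,"dz":0,"wx":-1,"wy":0,"wz":0,"fingers":0},{"dx":0,"dy":0,"dz":0,"wx":-1,"wy":0,"wz":0,"fingers":0}]}}

```text
clock: 34.67
eef_pos: [437.9, 201.6, 100.6]
tool_rot: [-2.377, 1.568, -2.645]
force: [-0.6, -0.4, 0.7]
width: 85.2
```

Call:
{"fn": "servo_tool", "kwargs": {"rows": [{"dx":0,"dy":0,"dz":0,"wx":-1,"wy":0,"wz":0,"fingers":0},{"dx":0,"dy":0,"dz":0,"wx":-1,"wy":0,"wz":0,"fingers":0},{"dx":0,"dy":0,"dz":0,"wx":-1,"wy":0,"wz":0,"fingers":0},{"dx":0,"dy":0,"dz":0,"wx":0,"wy":0,"wz":0,"fingers":0}]}}

```text
clock: 35.17
eef_pos: [438.1, 201.7, 100.7]
tool_rot: [-2.875, 1.569, -2.833]
force: [0.3, 0.6, -0.1]
width: 85.2
```

```bash
python3 - <<'E'
from h import *
c=cam('wrist'); im=save('wrist','w22.png',1.2); circ(im,'solder_reel',14,c)
tip([440.7,201.3,7.5],2)
E
```

```text
solder_reel 0.66 px [258.7 191.6] rect [258.5 191. ] [56. 55.] 90.0 world ctr@z14 [440.9 200.7  14. ]
t 35.27 jaw 2.3 tilt -0.0 tip [438.4 201.9 127. ] eef [438.4 201.9 101. ] F [-0.1  0.1  0.2] w 85.5 q [-0.14  0.6  -0.51  2.06  0.51  0.6  -0.97]
  turn units [ 0.06 -0.01  0.  ] | shift pre-turn axes [ 0.1593 -0.0008  0.0033] | post-turn axes [ 0.1593 -0.0009  0.0031] | world [   2.3   -0.6 -119.5]
```

View pics/w22.png

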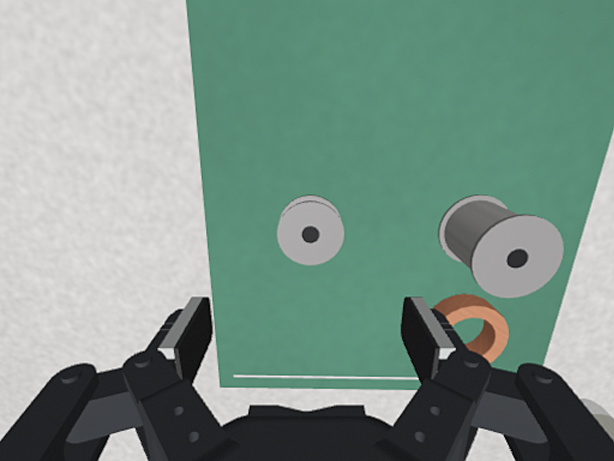

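Call:
{"fn": "servo_tool", "kwargs": {"rows": [{"dx":0.06,"dy":-0.001,"dz":0.0031,"wx":0,"wy":0,"wz":0,"fingers":0},{"dx":0.05,"dy":0,"dz":0,"wx":0,"wy":0,"wz":0,"fingers":0},{"dx":0.03,"dy":0,"dz":0,"wx":0,"wy":0,"wz":0,"fingers":0},{"dx":0.009,"dy":0,"dz":0,"wx":0,"wy":0,"wz":0,"fingers":0},{"dx":0,"dy":0,"dz":0,"wx":0,"wy":0,"wz":0,"fingers":0}]}}

```text
clock: 35.9
eef_pos: [441.1, 201.8, -10.3]
tool_rot: [-2.177, 1.57, -2.134]
force: [-0.1, -0.8, 0.3]
width: 85.4
```

```bash
python3 - <<'E'
from h import *
c=cam('wrist'); im=save('wrist','w23.png',1.2)
tip([440.9,201.,7.5],2)
E
```

```text
t 35.95 jaw 2.4 tilt 0.0 tip [441.5 201.9  16.2] eef [441.5 201.9  -9.8] F [ 0.9 -0.3  0.1] w 85.9 q [-0.28  0.79 -0.31  2.11  0.7   0.34 -1.13]
  turn units [ 0.07  0.01 -0.  ] | shift pre-turn axes [ 0.0116 -0.0012 -0.0009] | post-turn axes [ 0.0116 -0.0012 -0.0009] | world [-0.6 -0.9 -8.7]
```

View pics/w23.png

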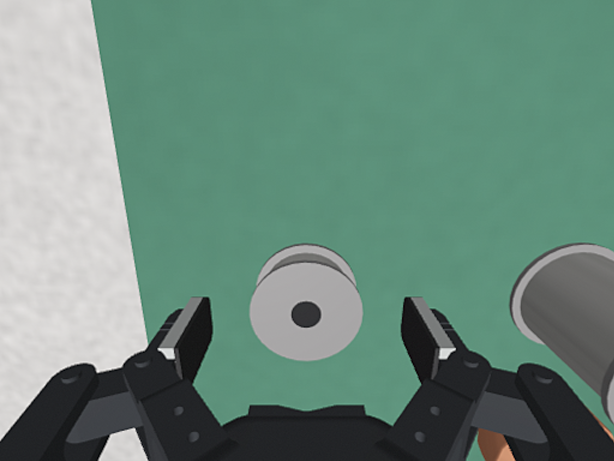

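Call:
{"fn": "servo_tool", "kwargs": {"rows": [{"dx":0.0116,"dy":-0.0012,"dz":-0.0009,"wx":0,"wy":0,"wz":0,"fingers":0},{"dx":0,"dy":0,"dz":0,"wx":0,"wy":0,"wz":0,"fingers":1},{"dx":0,"dy":0,"dz":0,"wx":0,"wy":0,"wz":0,"fingers":1},{"dx":0,"dy":0,"dz":0,"wx":0,"wy":0,"wz":0,"fingers":1},{"dx":0,"dy":0,"dz":0,"wx":0,"wy":0,"wz":0,"fingers":1}]}}

```text
clock: 36.58
eef_pos: [440.8, 200.7, -18.1]
tool_rot: [-0.044, 1.57, -0.002]
force: [-1.2, -1.3, 8.1]
width: 48.4
```

Call:
{"fn": "servo_tool", "kwargs": {"rows": [{"dx":0,"dy":0,"dz":0,"wx":0,"wy":0,"wz":0,"fingers":1}]}}

```text
clock: 36.7
eef_pos: [440.9, 200.7, -18.1]
tool_rot: [-0.037, 1.57, 0.005]
force: [-1.0, -0.1, 7.4]
width: 48.6
```

Call:
{"fn": "servo_tool", "kwargs": {"rows": [{"dx":-0.02,"dy":0,"dz":0,"wx":0,"wy":0,"wz":0,"fingers":1},{"dx":-0.06,"dy":0,"dz":0,"wx":0,"wy":0,"wz":0,"fingers":1},{"dx":-0.08,"dy":0,"dz":0,"wx":0,"wy":0,"wz":0,"fingers":1},{"dx":0,"dy":0,"dz":0,"wx":0,"wy":0,"wz":0,"fingers":1}]}}

```text
clock: 37.2
eef_pos: [443.2, 202.2, 104.7]
tool_rot: [0.454, 1.563, 0.496]
force: [-0.1, -0.1, -1.1]
width: 48.5
```

```bash
python3 - <<'E'
from h import *
np.set_printoptions(precision=1,suppress=True)
s=ctrl.read_state(); c=cam('wrist'); im=save('wrist','w24.png',1.2)
t=np.radians(2.2); C=np.array([520.6,-221.6]); ey=np.array([-np.sin(t),np.cos(t)]); L=C-72*ey; print(L)
tip([L[0],L[1],130],2.2)
E
```

```text
[ 523.4 -293.5]
t 37.25 jaw 2.4 tilt 0.1 tip [441.7 200.9 128.7] eef [441.8 200.9 102.7] F [-0.1  0.2 -1.6] w 48.3 q [-0.1  0.6 -0.5  2.1  0.5  0.6 -1. ]
  turn units [ 0.  0. -0.] | shift pre-turn axes [-0.  -0.7  0.1] | post-turn axes [-0.  -0.7  0.1] | world [  81.5 -494.5    1.3]
```

View pics/w24.png

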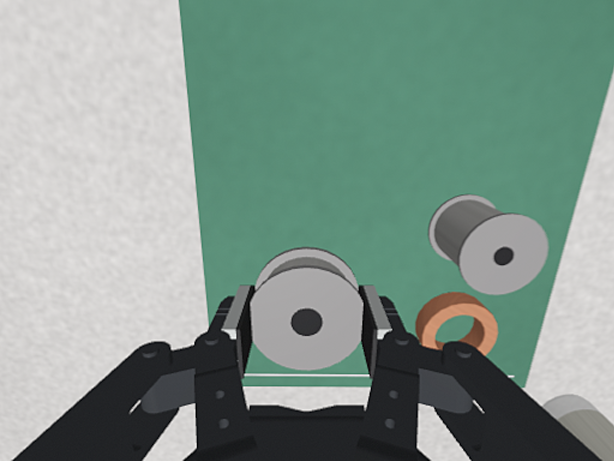

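Call:
{"fn": "servo_tool", "kwargs": {"rows": [{"dx":0,"dy":-0.0737,"dz":0.009,"wx":0,"wy":0,"wz":0,"fingers":1},{"dx":0,"dy":-0.0737,"dz":0.009,"wx":0,"wy":0,"wz":0,"fingers":1},{"dx":0,"dy":-0.0737,"dz":0.009,"wx":0,"wy":0,"wz":0,"fingers":1},{"dx":0,"dy":-0.0737,"dz":0.009,"wx":0,"wy":0,"wz":0,"fingers":1},{"dx":0,"dy":-0.0737,"dz":0.009,"wx":0,"wy":0,"wz":0,"fingers":1}]}}

```text
clock: 37.88
eef_pos: [484.9, -75.8, 99.5]
tool_rot: [2.992, 1.568, 3.035]
force: [0.6, 0.1, -1.1]
width: 48.3
```

Call:
{"fn": "servo_tool", "kwargs": {"rows": [{"dx":0,"dy":-0.0737,"dz":0.009,"wx":0,"wy":0,"wz":0,"fingers":1},{"dx":0,"dy":-0.0737,"dz":0.009,"wx":0,"wy":0,"wz":0,"fingers":1},{"dx":0,"dy":-0.0737,"dz":0.009,"wx":0,"wy":0,"wz":0,"fingers":1},{"dx":0,"dy":-0.0737,"dz":0.009,"wx":0,"wy":0,"wz":0,"fingers":1},{"dx":0,"dy":0,"dz":0,"wx":0,"wy":0,"wz":0,"fingers":1}]}}

```text
clock: 38.5
eef_pos: [520.2, -300.0, 98.2]
tool_rot: [-2.646, 1.567, -2.612]
force: [-0.3, -0.3, -0.7]
width: 48.4
```

Call:
{"fn": "servo_tool", "kwargs": {"rows": [{"dx":0.05,"dy":0,"dz":0,"wx":0,"wy":0,"wz":0,"fingers":1},{"dx":0.03,"dy":0,"dz":0,"wx":0,"wy":0,"wz":0,"fingers":1},{"dx":0,"dy":0,"dz":0,"wx":0,"wy":0,"wz":0,"fingers":1}]}}

```text
clock: 38.88
eef_pos: [519.8, -291.8, 38.0]
tool_rot: [2.645, 1.564, 2.689]
force: [0.3, -0.0, -1.8]
width: 48.5
```

```bash
python3 - <<'E'
from h import *
c=cam('wrist'); im=save('wrist','w25.png',1.5)
tip([523.4,-293.5,10.3],2.2)
E
```

```text
t 38.92 jaw 2.5 tilt 0.1 tip [ 521.4 -292.3   65.5] eef [ 521.3 -292.3   39.5] F [-0.7 -0.7 -1.1] w 48.8 q [ 0.8   0.83 -0.55  1.78  0.64  0.71 -0.06]
  turn units [ 0.05 -0.03 -0.02] | shift pre-turn axes [ 0.0736 -0.0019  0.0029] | post-turn axes [ 0.0736 -0.0017  0.0027] | world [  2.1  -1.2 -55.2]
```

View pics/w25.png

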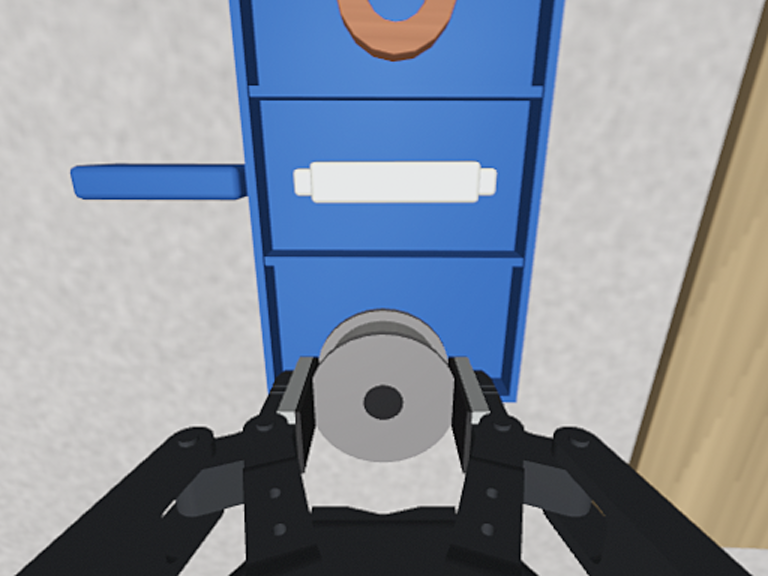

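Call:
{"fn": "servo_tool", "kwargs": {"rows": [{"dx":0.03,"dy":-0.0019,"dz":0.0029,"wx":0,"wy":0,"wz":0,"fingers":1},{"dx":0.025,"dy":0,"dz":0,"wx":0,"wy":0,"wz":0,"fingers":1},{"dx":0.01,"dy":0,"dz":0,"wx":0,"wy":0,"wz":0,"fingers":1},{"dx":0,"dy":0,"dz":0,"wx":0,"wy":0,"wz":0,"fingers":1}]}}

```text
clock: 39.42
eef_pos: [524.2, -294.7, -8.6]
tool_rot: [2.584, 1.569, 2.626]
force: [-0.0, 0.4, -1.8]
width: 48.2
```

```bash
python3 - <<'E'
from h import *
c=cam('wrist'); im=save('wrist','w26.png',1.2)
tip([523.4,-293.5,10.3],2.2)
E
```

```text
t 39.48 jaw 2.5 tilt 0.0 tip [ 524.8 -294.9   18.1] eef [ 524.8 -294.9   -7.9] F [ 0.2 -0.6 -1.2] w 48.3 q [ 0.77  0.9  -0.5   1.79  0.69  0.63 -0.1 ]
  turn units [ 0.04 -0.   -0.  ] | shift pre-turn axes [ 0.0104  0.0019 -0.0018] | post-turn axes [ 0.0104  0.0019 -0.0018] | world [-1.4  1.4 -7.8]
```

View pics/w26.png

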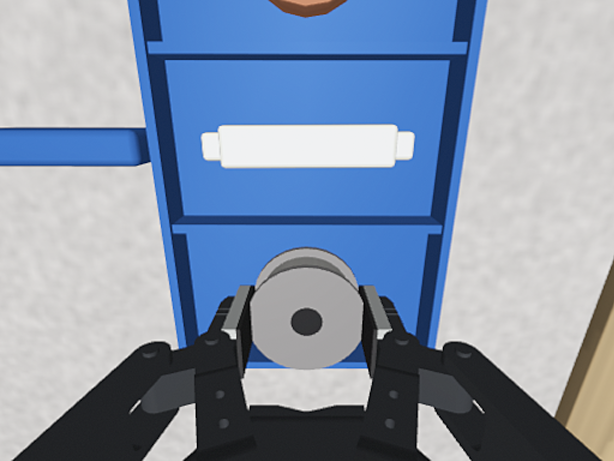

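Call:
{"fn": "servo_tool", "kwargs": {"rows": [{"dx":0.007,"dy":0.0019,"dz":-0.0018,"wx":0,"wy":0,"wz":0,"fingers":1},{"dx":0.004,"dy":0,"dz":0,"wx":0,"wy":0,"wz":0,"fingers":1},{"dx":0,"dy":0,"dz":0,"wx":0,"wy":0,"wz":0,"fingers":1},{"dx":0,"dy":0,"dz":0,"wx":0,"wy":0,"wz":0,"fingers":1}]}}

```text
clock: 39.98
eef_pos: [523.4, -293.7, -15.9]
tool_rot: [-0.243, 1.571, -0.2]
force: [-0.3, 0.3, -0.6]
width: 48.2
```

Call:
{"fn": "servo_tool", "kwargs": {"rows": [{"dx":0,"dy":0,"dz":0,"wx":0,"wy":0,"wz":0,"fingers":0.25},{"dx":0,"dy":0,"dz":0,"wx":0,"wy":0,"wz":0,"fingers":0.25},{"dx":0,"dy":0,"dz":0,"wx":0,"wy":0,"wz":0,"fingers":0.25}]}}

```text
clock: 40.35
eef_pos: [523.5, -293.7, -15.9]
tool_rot: [-0.242, 1.57, -0.199]
force: [-0.2, -0.1, 0.3]
width: 64.0
```

Call:
{"fn": "servo_tool", "kwargs": {"rows": [{"dx":-0.02,"dy":0,"dz":0,"wx":0,"wy":0,"wz":0,"fingers":0.25},{"dx":-0.06,"dy":0,"dz":0,"wx":0,"wy":0,"wz":0,"fingers":0.25},{"dx":-0.08,"dy":0,"dz":0,"wx":0,"wy":0,"wz":0,"fingers":0.25},{"dx":-0.04,"dy":0,"dz":0,"wx":0,"wy":0,"wz":0,"fingers":0.25},{"dx":0,"dy":0,"dz":0,"wx":0,"wy":0,"wz":0,"fingers":0.25}]}}

```text
clock: 40.98
eef_pos: [525.3, -294.4, 137.7]
tool_rot: [-0.517, 1.564, -0.474]
force: [-0.4, -0.2, -0.3]
width: 64.2
```

```bash
python3 - <<'E'
from h import *
c=cam('wrist'); im=save('wrist','w27.png',1.2)
tip([413,-226,130],-87.8)
E
```

```text
t 41.02 jaw 2.4 tilt -0.1 tip [ 523.8 -294.1  161.7] eef [ 523.9 -294.1  135.7] F [-0.9  0.9 -0.4] w 64.2 q [ 0.86  0.71 -0.64  1.72  0.53  0.89  0.03]
  turn units [-14.96   0.     0.03] | shift pre-turn axes [ 0.0418  0.0971 -0.1439] | post-turn axes [0.0423 0.1442 0.0964] | world [-110.9   68.1  -31.7]
```

View pics/w27.png

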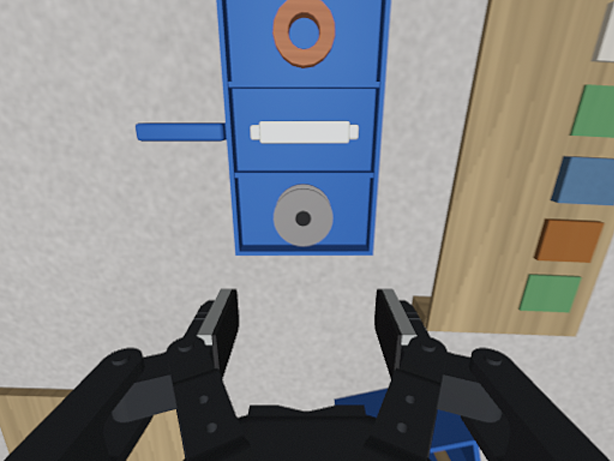

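Call:
{"fn": "servo_tool", "kwargs": {"rows": [{"dx":0.015,"dy":0.0324,"dz":-0.0437,"wx":0,"wy":0,"wz":0,"fingers":0.25},{"dx":0.015,"dy":0.0324,"dz":-0.0437,"wx":0,"wy":0,"wz":0,"fingers":0.25},{"dx":0.015,"dy":0.0324,"dz":-0.0437,"wx":0,"wy":0,"wz":0,"fingers":0.25},{"dx":0,"dy":0,"dz":0,"wx":1,"wy":0,"wz":0,"fingers":0.3},{"dx":0,"dy":0,"dz":0,"wx":1,"wy":0,"wz":0,"fingers":0.3}]}}

```text
clock: 41.65
eef_pos: [420.3, -224.4, 99.2]
tool_rot: [2.868, 1.568, 2.699]
force: [0.6, 0.1, -0.1]
width: 59.5
```

Call:
{"fn": "servo_tool", "kwargs": {"rows": [{"dx":0,"dy":0,"dz":0,"wx":1,"wy":0,"wz":0,"fingers":0.3},{"dx":0,"dy":0,"dz":0,"wx":1,"wy":0,"wz":0,"fingers":0.3},{"dx":0,"dy":0,"dz":0,"wx":1,"wy":0,"wz":0,"fingers":0.3},{"dx":0,"dy":0,"dz":0,"wx":1,"wy":0,"wz":0,"fingers":0.3},{"dx":0,"dy":0,"dz":0,"wx":1,"wy":0,"wz":0,"fingers":0.3}]}}

```text
clock: 42.28
eef_pos: [420.8, -224.6, 99.2]
tool_rot: [-2.908, 1.568, 2.682]
force: [-0.2, 0.1, -0.5]
width: 59.7
```

Call:
{"fn": "servo_tool", "kwargs": {"rows": [{"dx":0,"dy":0,"dz":0,"wx":1,"wy":0,"wz":0,"fingers":0.3},{"dx":0,"dy":0,"dz":0,"wx":1,"wy":0,"wz":0,"fingers":0.3},{"dx":0,"dy":0,"dz":0,"wx":1,"wy":0,"wz":0,"fingers":0.3},{"dx":0,"dy":0,"dz":0,"wx":1,"wy":0,"wz":0,"fingers":0.3},{"dx":0,"dy":0,"dz":0,"wx":1,"wy":0,"wz":0,"fingers":0.4}]}}

```text
clock: 42.9
eef_pos: [420.8, -224.6, 99.2]
tool_rot: [-2.329, 1.568, 2.737]
force: [-0.2, 0.3, 0.0]
width: 51.4
```

Call:
{"fn": "servo_tool", "kwargs": {"rows": [{"dx":0,"dy":0,"dz":0,"wx":1,"wy":0,"wz":0,"fingers":0.4},{"dx":0,"dy":0,"dz":0,"wx":1,"wy":0,"wz":0,"fingers":0.4},{"dx":0,"dy":0,"dz":0,"wx":1,"wy":0,"wz":0,"fingers":0.4},{"dx":0,"dy":0,"dz":0,"wx":0,"wy":0,"wz":0,"fingers":0.4}]}}

```text
clock: 43.4
eef_pos: [421.0, -224.7, 99.4]
tool_rot: [-1.887, 1.568, 2.869]
force: [-0.6, -0.4, 0.1]
width: 51.4
```

```bash
python3 - <<'E'
from h import *
np.set_printoptions(precision=1,suppress=True)
c=cam('wrist'); im=save('wrist','w28.png',1.5)
tip([422.7,-225.4,40],-87.8)
np.savez('cam28.npz',R=c[3],t=c[4],i=np.array(c[:3]))
E
```

```text
t 43.45 jaw -87.4 tilt -0.1 tip [ 421.2 -224.7  125.5] eef [ 421.2 -224.7   99.5] F [ 0.4 -0.7 -0.4] w 51.0 q [ 0.5  0.6 -0.2  2.1  0.2  0.5 -1.3]
  turn units [ 0.1 -0.   0. ] | shift pre-turn axes [0.1 0.  0. ] | post-turn axes [0.1 0.  0. ] | world [  1.5  -0.7 -85.5]
```

View pics/w28.png

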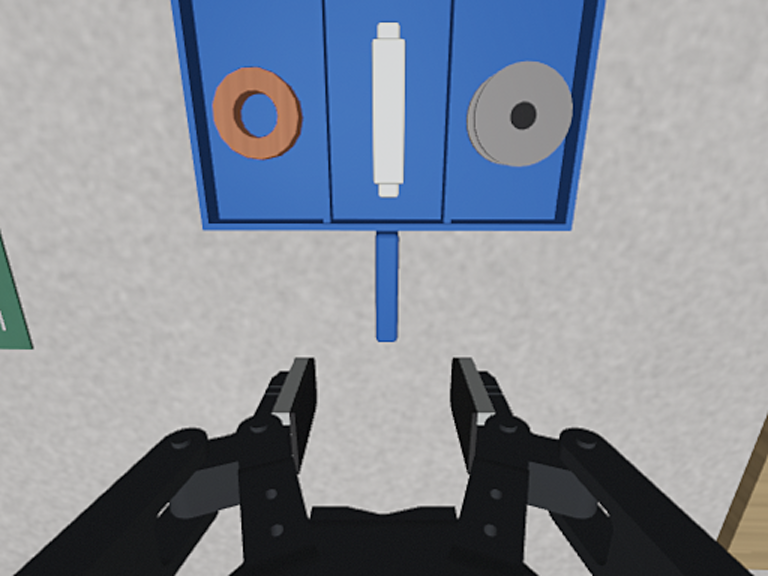

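Call:
{"fn": "servo_tool", "kwargs": {"rows": [{"dx":0.05,"dy":0.002,"dz":0.001,"wx":0.06,"wy":0,"wz":0,"fingers":0.4},{"dx":0.05,"dy":0,"dz":0,"wx":0,"wy":0,"wz":0,"fingers":0.4},{"dx":0.03,"dy":0,"dz":0,"wx":0,"wy":0,"wz":0,"fingers":0.4},{"dx":0,"dy":0,"dz":0,"wx":0,"wy":0,"wz":0,"fingers":0.4}]}}

```text
clock: 43.95
eef_pos: [421.9, -224.9, 1.1]
tool_rot: [-2.086, 1.567, 2.665]
force: [-0.7, -0.6, 0.2]
width: 51.1
```

```bash
python3 - <<'E'
from h import *
c=cam('wrist'); im=save('wrist','w29.png',1.2)
tip([422.7,-225.4,12],-87.8)
E
```

```text
t 44.00 jaw -87.9 tilt -0.1 tip [ 422.8 -225.4   28.2] eef [ 422.8 -225.4    2.2] F [0.2 0.3 0.4] w 51.5 q [ 0.49  0.74 -0.09  2.13  0.23  0.28 -1.32]
  turn units [-0.01 -0.01  0.02] | shift pre-turn axes [ 0.0216 -0.0001  0.0001] | post-turn axes [ 0.0216 -0.0001  0.    ] | world [ -0.1  -0.  -16.2]
```

View pics/w29.png

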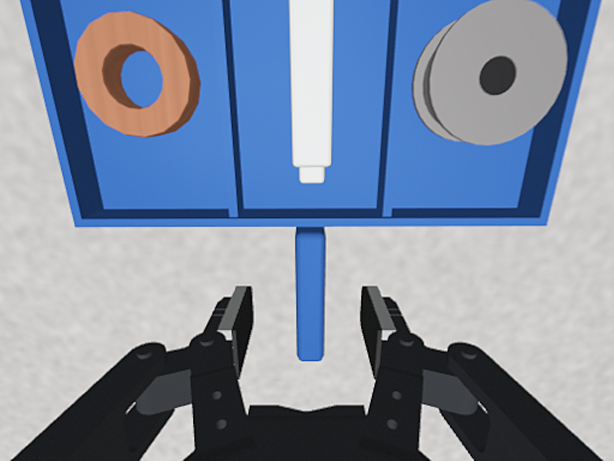

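Call:
{"fn": "servo_tool", "kwargs": {"rows": [{"dx":0.01,"dy":0.008,"dz":0,"wx":0,"wy":0,"wz":0,"fingers":0.4},{"dx":0.007,"dy":0,"dz":0,"wx":0,"wy":0,"wz":0,"fingers":0.4},{"dx":0,"dy":0,"dz":0,"wx":0,"wy":0,"wz":0,"fingers":1},{"dx":0,"dy":0,"dz":0,"wx":0,"wy":0,"wz":0,"fingers":1},{"dx":0,"dy":0,"dz":0,"wx":0,"wy":0,"wz":0,"fingers":1}]}}

```text
clock: 44.62
eef_pos: [429.5, -225.8, -9.5]
tool_rot: [0.64, 1.57, -0.894]
force: [-1.4, 0.4, 4.2]
width: 12.4
```

Call:
{"fn": "servo_tool", "kwargs": {"rows": [{"dx":0,"dy":0,"dz":0,"wx":0,"wy":0,"wz":0,"fingers":1}]}}

```text
clock: 44.75
eef_pos: [429.5, -225.8, -9.6]
tool_rot: [0.637, 1.57, -0.897]
force: [-1.4, -0.3, 5.6]
width: 12.3
```

```bash
python3 - <<'E'
from h import *
c=cam('wrist'); im=save('wrist','w30.png',1.2)
tip([422.7,-225.4,12],-87.8)
im=save('scene','s30.png',1)
cv2.imwrite('pics/s30c.png',cv2.resize(im[60:200,80:280,::-1],None,fx=3.8,fy=3.8,interpolation=cv2.INTER_CUBIC))
E
```

```text
t 44.80 jaw -87.9 tilt 0.0 tip [ 429.5 -225.8   16.4] eef [ 429.5 -225.8   -9.6] F [-1.7 -0.1  5.8] w 12.4 q [ 0.48  0.77 -0.09  2.12  0.23  0.26 -1.34]
  turn units [-0.02  0.   -0.  ] | shift pre-turn axes [ 0.0059 -0.0091 -0.0008] | post-turn axes [ 0.0059 -0.0091 -0.0008] | world [-6.8  0.4 -4.4]
```

View pics/w30.png

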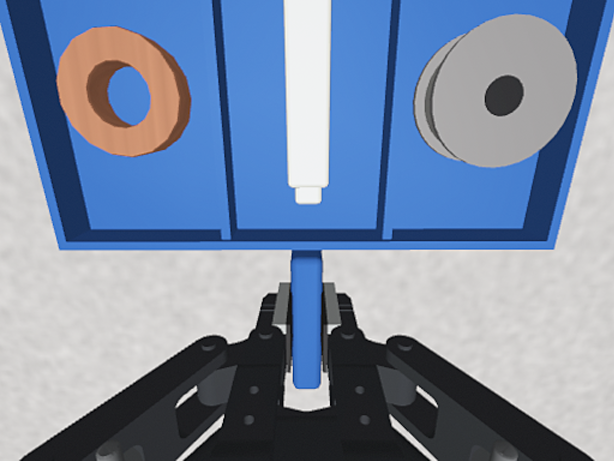

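View pics/s30c.png

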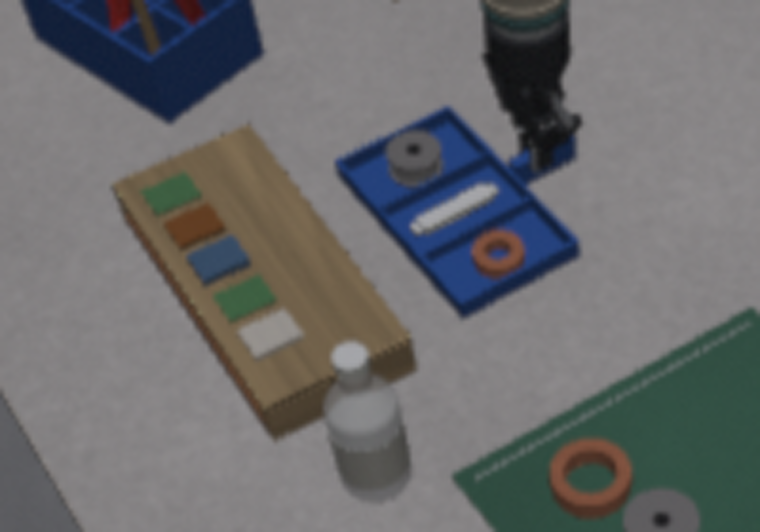

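Call:
{"fn": "servo_tool", "kwargs": {"rows": [{"dx":0,"dy":0.005,"dz":0.001,"wx":0.093,"wy":0,"wz":0,"fingers":1},{"dx":0,"dy":0.01,"dz":0.001,"wx":0.093,"wy":0,"wz":0,"fingers":1},{"dx":0,"dy":0.016,"dz":0.001,"wx":0.093,"wy":0,"wz":0,"fingers":1},{"dx":0,"dy":0.016,"dz":0.001,"wx":0.093,"wy":0,"wz":0,"fingers":1},{"dx":0,"dy":0.016,"dz":0.001,"wx":0.093,"wy":0,"wz":0,"fingers":1}]}}

```text
clock: 45.48
eef_pos: [456.2, -226.3, -10.1]
tool_rot: [-1.723, 1.534, 2.975]
force: [-31.6, 3.9, 35.5]
width: 12.5
```

Call:
{"fn": "servo_tool", "kwargs": {"rows": [{"dx":0,"dy":0.016,"dz":0.001,"wx":0,"wy":0,"wz":0,"fingers":1},{"dx":0,"dy":0.016,"dz":0.001,"wx":0,"wy":0,"wz":0,"fingers":1},{"dx":0,"dy":0.014,"dz":0.001,"wx":0,"wy":0,"wz":0,"fingers":1},{"dx":0,"dy":0.01,"dz":0.001,"wx":0,"wy":0,"wz":0,"fingers":1},{"dx":0,"dy":0.005,"dz":0,"wx":0,"wy":0,"wz":0,"fingers":1}]}}

```text
clock: 46.1
eef_pos: [506.3, -231.6, -10.2]
tool_rot: [-1.677, 1.541, 3.02]
force: [-28.5, 2.7, 30.7]
width: 12.6
```

```bash
python3 - <<'E'
from h import *
c=cam('wrist'); im=save('wrist','w31.png',1.5)
go([615.3,-236.8,-9.6],-90.7)
im=save('scene','s31.png',1)
cv2.imwrite('pics/s31c.png',cv2.resize(im[60:200,80:280,::-1],None,fx=3.8,fy=3.8,interpolation=cv2.INTER_CUBIC))
E
```

```text
jaw now -90.9 turn 0.2 pos [ 506.8 -231.7  -10.2] world d [108.5  -5.1   0.6] t 46.15 F [-25.6   2.2  27.4] w 12.5
 shift first (old axes): [-0.0049  0.1447  0.0047]  w: [-0.03 -0.03  0.27]  shift after turn: [-0.0008  0.1447  0.0051]
```

View pics/w31.png

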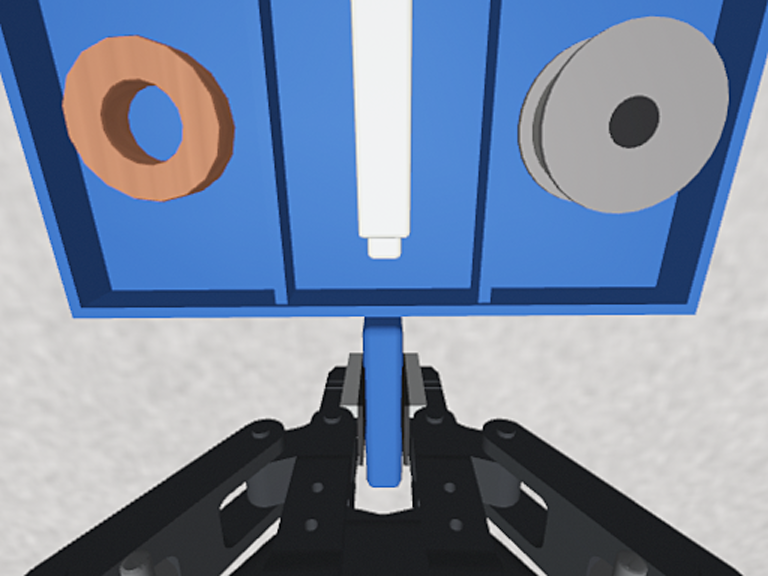

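View pics/s31c.png

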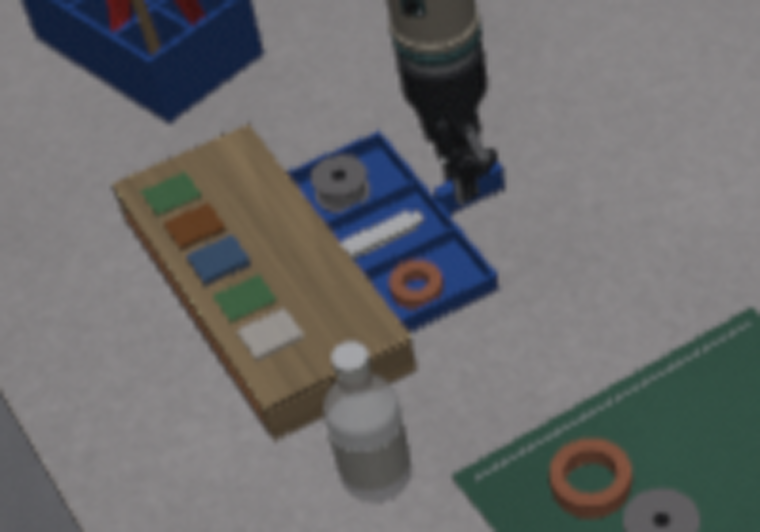

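Call:
{"fn": "servo_tool", "kwargs": {"rows": [{"dx":-0.004,"dy":0.004,"dz":0.0005,"wx":0,"wy":0,"wz":0,"fingers":1},{"dx":0,"dy":0.008,"dz":0.0005,"wx":0,"wy":0,"wz":0,"fingers":1},{"dx":0,"dy":0.01,"dz":0.0005,"wx":0,"wy":0,"wz":0,"fingers":1},{"dx":0,"dy":0.01,"dz":0.0005,"wx":0,"wy":0,"wz":0,"fingers":1}]}}

```text
clock: 46.7
eef_pos: [546.9, -233.6, -7.8]
tool_rot: [-2.246, 1.57, 2.455]
force: [0.2, 0.6, -8.2]
width: 12.4
```

```bash
python3 - <<'E'
from h import *
go([615.3,-236.8,-9.6],-90.7)
E
```

```text
jaw now -90.7 turn -0.0 pos [ 546.9 -233.6   -7.8] world d [68.4 -3.2 -1.8] t 46.70 F [ 0.2  0.6 -8.2] w 12.4
 shift first (old axes): [0.0024 0.0912 0.0031]  w: [ 0.   -0.01  0.01]  shift after turn: [0.0024 0.0912 0.0031]
```

Call:
{"fn": "servo_tool", "kwargs": {"rows": [{"dx":0.001,"dy":0.012,"dz":0.0005,"wx":0,"wy":0,"wz":0,"fingers":1},{"dx":0,"dy":0.015,"dz":0.0005,"wx":0,"wy":0,"wz":0,"fingers":1},{"dx":0,"dy":0.015,"dz":0.0005,"wx":0,"wy":0,"wz":0,"fingers":1},{"dx":0,"dy":0.012,"dz":0.0005,"wx":0,"wy":0,"wz":0,"fingers":1},{"dx":0,"dy":0.008,"dz":0.0005,"wx":0,"wy":0,"wz":0,"fingers":1}]}}

```text
clock: 47.32
eef_pos: [593.7, -236.4, -7.9]
tool_rot: [1.967, 1.571, 0.384]
force: [0.2, -0.1, -8.3]
width: 12.5
```

```bash
python3 - <<'E'
from h import *
go([615.3,-236.8,-9.6],-90.7)
im=save('wrist','w32.png',1.5)
E
```

```text
jaw now -90.7 turn -0.0 pos [ 593.7 -236.4   -7.9] world d [21.6 -0.4 -1.7] t 47.33 F [ 0.2 -0.1 -8.3] w 12.5
 shift first (old axes): [0.0023 0.0288 0.0002]  w: [ 0. -0. -0.]  shift after turn: [0.0023 0.0288 0.0002]
```

View pics/w32.png

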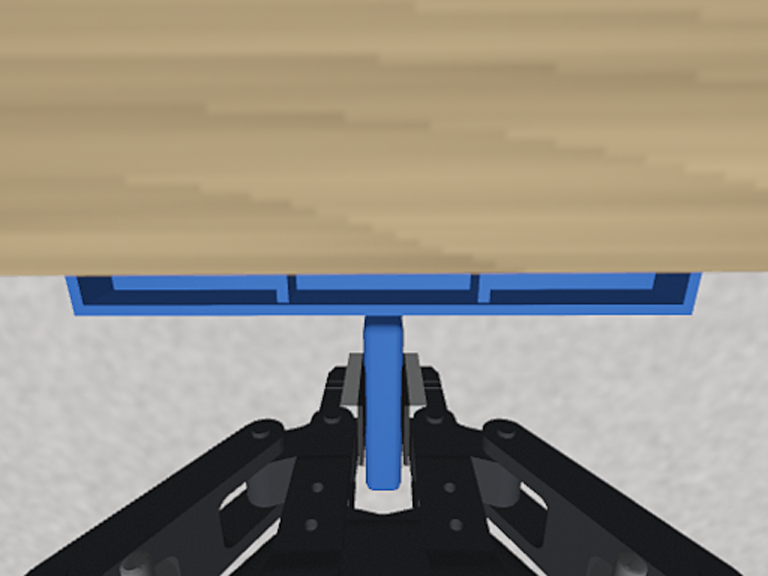

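Call:
{"fn": "servo_tool", "kwargs": {"rows": [{"dx":0.0018,"dy":0,"dz":0,"wx":0,"wy":0,"wz":0,"fingers":1},{"dx":0,"dy":0.008,"dz":0,"wx":0,"wy":0,"wz":0,"fingers":1},{"dx":0,"dy":0.008,"dz":0,"wx":0,"wy":0,"wz":0,"fingers":1},{"dx":0,"dy":0.005,"dz":0,"wx":0,"wy":0,"wz":0,"fingers":1}]}}

```text
clock: 47.88
eef_pos: [609.3, -236.8, -9.0]
tool_rot: [1.334, 1.57, -0.25]
force: [-1.0, 0.3, -7.4]
width: 12.7
```

Call:
{"fn": "servo_tool", "kwargs": {"rows": [{"dx":0,"dy":0.003,"dz":0,"wx":0,"wy":0,"wz":0,"fingers":1},{"dx":0,"dy":0,"dz":0,"wx":0,"wy":0,"wz":0,"fingers":1}]}}

```text
clock: 48.12
eef_pos: [611.5, -236.7, -9.1]
tool_rot: [1.48, 1.57, -0.103]
force: [-0.4, -1.4, -6.4]
width: 12.3
```

```bash
python3 - <<'E'
from h import *
go([615.3,-236.8,-9.6],-90.7)
im=save('wrist','w33.png',1.5)
E
```

```text
jaw now -90.7 turn 0.0 pos [ 611.5 -236.7   -9.1] world d [ 3.8 -0.1 -0.5] t 48.12 F [-0.4 -1.4 -6.4] w 12.3
 shift first (old axes): [0.0007 0.0051 0.    ]  w: [-0.    0.   -0.01]  shift after turn: [0.0007 0.0051 0.    ]
```

View pics/w33.png

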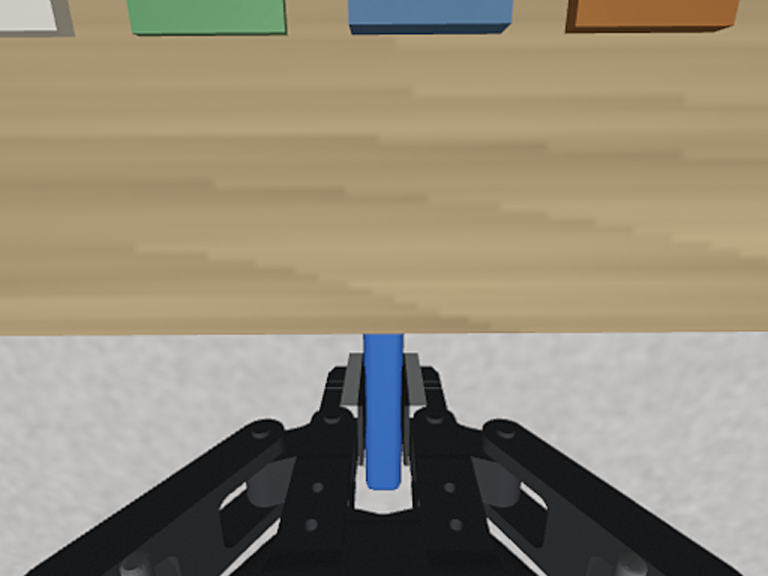

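Call:
{"fn": "servo_tool", "kwargs": {"rows": [{"dx":0.001,"dy":0.003,"dz":0,"wx":0,"wy":0,"wz":0,"fingers":1},{"dx":0,"dy":0,"dz":0,"wx":0,"wy":0,"wz":0,"fingers":1}]}}

```text
clock: 48.42
eef_pos: [613.1, -236.8, -9.9]
tool_rot: [-1.527, 1.57, -3.11]
force: [-1.0, -0.8, -5.0]
width: 12.5
```

Call:
{"fn": "servo_tool", "kwargs": {"rows": [{"dx":0,"dy":0.003,"dz":0,"wx":0,"wy":0,"wz":0,"fingers":1},{"dx":0,"dy":0,"dz":0,"wx":0,"wy":0,"wz":0,"fingers":1}]}}

```text
clock: 48.68
eef_pos: [615.7, -236.9, -9.8]
tool_rot: [1.282, 1.57, -0.301]
force: [-1.5, 0.1, -5.4]
width: 12.5
```

Call:
{"fn": "servo_tool", "kwargs": {"rows": [{"dx":0.0008,"dy":0.003,"dz":0,"wx":0,"wy":0,"wz":0,"fingers":1},{"dx":0,"dy":0,"dz":0,"wx":0,"wy":0,"wz":0,"fingers":1}]}}

```text
clock: 48.92
eef_pos: [616.0, -236.9, -10.0]
tool_rot: [-1.611, 1.567, 3.088]
force: [-6.3, 0.9, 1.1]
width: 12.6
```

Call:
{"fn": "servo_tool", "kwargs": {"rows": [{"dx":0,"dy":0.003,"dz":0,"wx":0,"wy":0,"wz":0,"fingers":1},{"dx":0,"dy":0,"dz":0,"wx":0,"wy":0,"wz":0,"fingers":1}]}}

```text
clock: 49.18
eef_pos: [615.9, -236.9, -10.0]
tool_rot: [-1.636, 1.563, 3.063]
force: [-11.9, 1.1, 5.4]
width: 12.3
```

Call:
{"fn": "servo_tool", "kwargs": {"rows": [{"dx":0,"dy":0.004,"dz":0,"wx":0,"wy":0,"wz":0,"fingers":1},{"dx":0,"dy":0,"dz":0,"wx":0,"wy":0,"wz":0,"fingers":1}]}}

```text
clock: 49.42
eef_pos: [615.7, -236.9, -10.0]
tool_rot: [-1.643, 1.557, 3.056]
force: [-17.5, 2.1, 11.5]
width: 12.1
```

```bash
python3 - <<'E'
from h import *
go([615.3,-236.8,-9.6],-90.7)
im=save('top','t34.png',1)
cv2.imwrite('pics/t34c.png',cv2.resize(im[110:290,300:460,::-1],None,fx=3.3,fy=3.3,interpolation=cv2.INTER_CUBIC))
E
```

```text
jaw now -90.8 turn 0.1 pos [ 615.7 -236.9  -10. ] world d [-0.4  0.1  0.4] t 49.42 F [-17.5   2.1  11.5] w 12.1
 shift first (old axes): [-0.0006 -0.0006 -0.0001]  w: [-0.01 -0.01  0.13]  shift after turn: [-0.0006 -0.0006 -0.0001]
```

View pics/t34c.png

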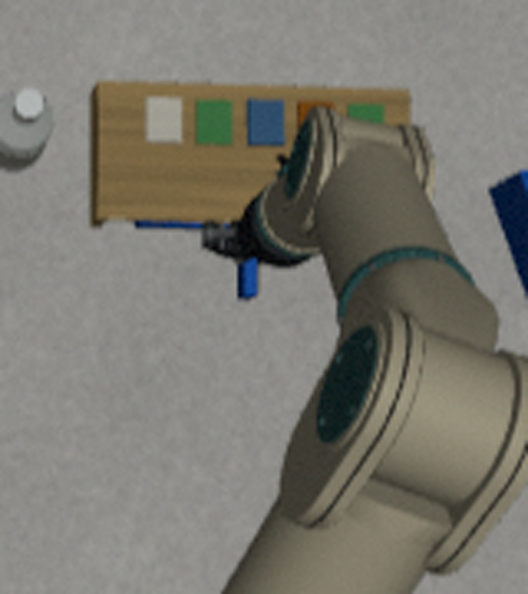

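Call:
{"fn": "servo_tool", "kwargs": {"rows": [{"dx":-0.0005,"dy":-0.005,"dz":0,"wx":0,"wy":0,"wz":0,"fingers":1},{"dx":0,"dy":-0.002,"dz":0,"wx":0,"wy":0,"wz":0,"fingers":1},{"dx":0,"dy":0,"dz":0,"wx":0,"wy":0,"wz":0,"fingers":1}]}}

```text
clock: 49.85
eef_pos: [616.4, -237.4, -10.0]
tool_rot: [-1.358, 1.568, -2.941]
force: [-4.9, -0.8, -2.2]
width: 12.6
```

Call:
{"fn": "servo_tool", "kwargs": {"rows": [{"dx":0,"dy":0,"dz":0,"wx":0,"wy":0,"wz":0,"fingers":0.6},{"dx":0,"dy":0,"dz":0,"wx":0,"wy":0,"wz":0,"fingers":0.6},{"dx":0,"dy":0,"dz":0,"wx":0,"wy":0,"wz":0,"fingers":0.5}]}}

```text
clock: 50.22
eef_pos: [619.5, -236.7, -9.3]
tool_rot: [1.463, 1.568, -0.12]
force: [0.3, -0.1, 0.5]
width: 42.7
```

Call:
{"fn": "servo_tool", "kwargs": {"rows": [{"dx":-0.02,"dy":0,"dz":0,"wx":0,"wy":0,"wz":0,"fingers":0.5},{"dx":-0.06,"dy":0,"dz":0,"wx":0,"wy":0,"wz":0,"fingers":0.5},{"dx":-0.06,"dy":-0.04,"dz":0,"wx":0,"wy":0,"wz":0,"fingers":0.5},{"dx":-0.05,"dy":-0.06,"dz":0,"wx":0,"wy":0,"wz":0,"fingers":0.5},{"dx":-0.03,"dy":-0.07,"dz":0,"wx":0,"wy":0,"wz":0,"fingers":0.5}]}}

```text
clock: 50.85
eef_pos: [490.9, -235.7, 158.0]
tool_rot: [1.175, 1.565, -0.408]
force: [-0.0, -0.4, 1.1]
width: 42.6
```

```bash
python3 - <<'E'
from h import *
c=cam('wrist'); im=save('wrist','w35.png',1.5)
go([615.3,-236.8,-9.6],-90.7)
im=save('scene','s35.png',1)
cv2.imwrite('pics/s35c.png',cv2.resize(im[40:200,60:320,::-1],None,fx=3,fy=3,interpolation=cv2.INTER_CUBIC))
E
```

```text
jaw now -90.9 turn 0.2 pos [ 481.7 -236.3  159.2] world d [ 133.6   -0.5 -168.8] t 50.90 F [-10.8   1.1   0.1] w 42.9
 shift first (old axes): [ 0.2243  0.1791 -0.0027]  w: [-0.03  0.02  0.04]  shift after turn: [ 0.225   0.1781 -0.0016]
```

View pics/w35.png

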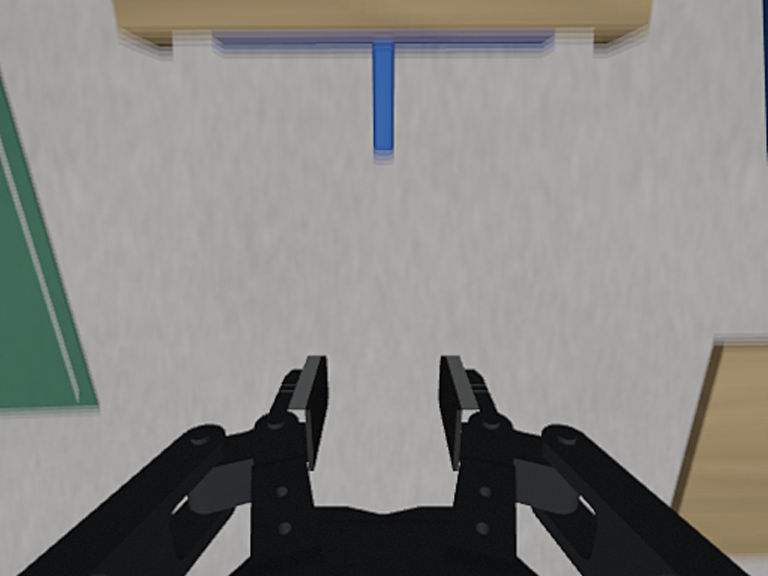

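View pics/s35c.png

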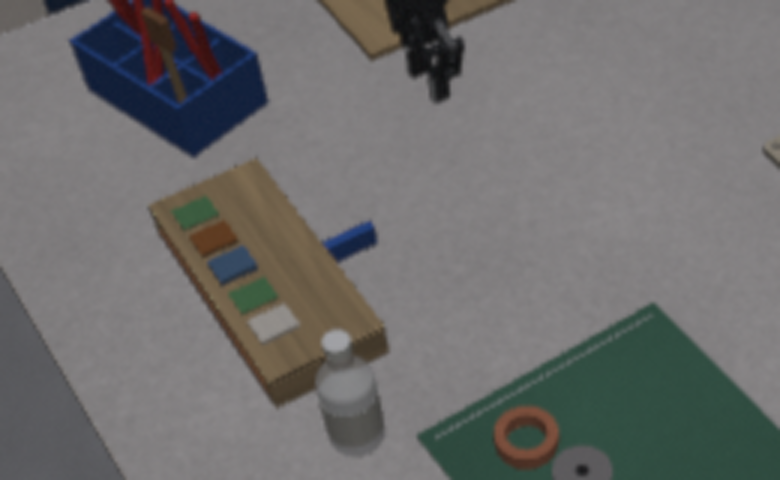

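Call:
{"fn": "servo_tool", "kwargs": {"rows": [{"dx":0,"dy":0,"dz":0,"wx":0,"wy":0,"wz":0,"fingers":0.5},{"dx":0,"dy":0,"dz":0,"wx":0,"wy":0,"wz":0,"fingers":0.5},{"dx":0,"dy":0,"dz":0,"wx":0,"wy":0,"wz":0,"fingers":0.5}]}}

```text
clock: 51.32
eef_pos: [491.1, -234.8, 154.3]
tool_rot: [-2.896, 1.57, 1.805]
force: [0.4, 0.6, 0.3]
width: 42.8
```

```bash
python3 - <<'E'
from h import *
c=cam('wrist'); im=save('wrist','w36.png',1.5)
cv2.imwrite('pics/c36.png',cv2.resize(im[0:130,60:450,::-1],None,fx=2,fy=3.5,interpolation=cv2.INTER_CUBIC))
s=ctrl.read_state(); print(s['eef_pos'],s['force'],s['clock'])
def px(X): return np.round(proj('wrist',X,c),1)
t=np.radians(-.6);ex=np.array([np.cos(t),np.sin(t)]);ey=np.array([-np.sin(t),np.cos(t)]);O=np.array([706.5,-237])
for nm,a,b,z in [('fin end top',-134,0,32),('fin root',-64,0,32),('front wall top L',-64,110,22),('front wall top R',-64,-110,22),('wall bottom L',-64,110,0),('board front bottom mid',-65,0,40)]:
    print(nm,px(np.r_[O+a*ex+b*ey,z]))
E
```

```text
[ 490.82519125 -234.84256045  154.25964566] [-0.04528558  0.40397445  0.36830733] 51.375
fin end top [256.6  99.3]
fin root [256.8  18.2]
front wall top L [140.3  21.1]
front wall top R [373.2  21. ]
wall bottom L [148.8  26.8]
board front bottom mid [256.8  17.1]
```

View pics/c36.png

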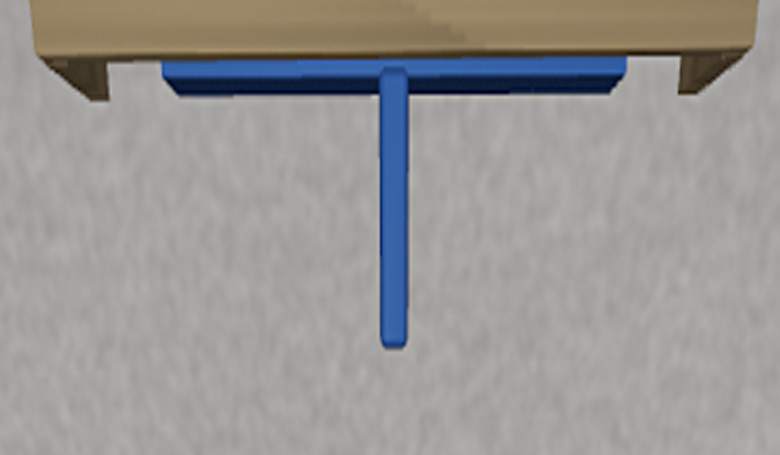

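```bash
python3 - <<'E'
from h import *
print(ctrl.finish_job())
E
```

```text
the job is handed in; nothing more can be done
None
```

The tray is packed and under the riser, and I handed the job in at about 51 s. The copper foil roll lies flat in the left lane, the burnishing stick is in the middle lane and the low reel lies flat in the right lane. I did not move the big roll, the tall reel or the bottle.

- **Stop rail:** the tray stopped dead at gripper x ≈ 616 mm, where I had worked out about 615 mm. Pushing harder, up to about 17 N, moved it no further.
- **Squareness in the last picture:** the gaps to the two cheeks were equal, the front wall was flush with the board to about 1 mm, and the tray was square to about 0.2°. Only the handle was showing, and the gripper was clear.

Some checks disagreed or could not be made:

- **Tool length:** the fingers touched the table with the reported TCP at z = -26 mm, so the real fingertips sit about 26 mm behind it. My first grasp of the foil roll closed on air because of this. I corrected for it afterwards.
- **Finger opening:** it read 2–4 mm too small on objects of known size.
- **Slide forces:** early in the slide the gripper pressed the tray down, with about 31 N back and 35 N up at the wrist. I raised it, and for part of the way the gripper carried most of the tray's weight, so the tray may have been slightly off the table there.
- **Contents under the riser:** they cannot be seen there. I last saw all three in their lanes part-way through the slide.

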